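# Clip a glaze test tile onto the viewing stand

## Robot

A 7-joint arm with a two-finger parallel gripper is mounted at the origin on the work surface. World frame = base frame: x ahead of the robot, y to its left, z up, the work surface at z = 0. Lengths are in m, angles in rad, forces in N, time in s.
With the tool pointing down it reaches from about 0.4 to 0.875 m from the base axis. Payload 19.3 kg.
Tool frame: the origin (TCP) lies midway between the tips of the shut fingers; the grasp point (between the pads) lies 19 mm behind it (bot.tcp_to_grasp is the distance from the TCP to the grasp point, in m); z points along the fingers, y is the direction in which the jaws open and shut (so a half turn about z gives the same grasp; the last joint's range is limited). The gripper opens to 85 mm and grips with 20 to 120 N. Pads are 22 mm wide; open, the fingers measure 114 mm over their backs; the gripper's body (76 mm by 85 mm) begins 54 mm behind the grasp point. The pads swing forward as they close: fully open they stand 13 mm farther back than shut.
Start: joints at [-1.354, 0.521, -0.036, 1.599, 0.021, 1.021, -0.113], TCP at [0.177, 0.599, 0.231] pointing down, gripper open.
Joint ranges: [-2.91, 2.91], [-0.3, 2.13], [-1.5, 1.42], [0.17, 2.43], [-1.26, 4.41], [0.16, 1.93], [-2.52, 2.52]. Speed limits (rad/s): [1.89, 1.89, 2.39, 2.39, 3.01, 3.01, 3.01].

## Interface

Orientations are given as [roll, pitch, yaw] about the fixed x, y, z axes, in that order (R = Rz(yaw) Ry(pitch) Rx(roll)).
In Python, from workcell import bot gives the robot as it stands. The module is installed in compiled form; this text tells all that it offers.
- The arm moves only by the tool drive_tool, never from a script. Its argument "series" is a list of rows, each a list of 5 numbers: the opening in per cent of the stroke, from 0 (shut) to 100 (fully open), then the shift along the world's x, y, z in m, then the turn about the world's z in rad. A call has 1 to 12 rows; each row shifts and turns the pose as measured when the row begins; what a row does not reach is not made up. A row lasts 1/10 s, in which the tool goes at most 50 mm and 8.59 degrees, less where a joint would pass 70% of its speed; a pose out of reach is approached as far as the arm can. A call with a gripper value outside its range is refused whole. The fingers move at their own pace and stop on an object; "newtons" is the grip in N (left out, the last holds). Time passes only in rows, so rows that do not move let the fingers close. It gives the time, the measured TCP pose, the force and the opening at its end, in the units of the state.
- bot.observe(): the state, without advancing time (a new reading comes with each control period).
- bot.grab_frame(name): name is "side" or "top"; returns the picture (480x640x3 uint8, red, green, blue); there is no depth.
- bot.camera_info(name): a dict with "fx", "fy", "cx", "cy" (pixels), "k1" (the pictures are not rectified: a ray, as slopes to the right and down, at radius r is drawn at 1 + k1 r^2 times it, then the intrinsics apply), "cam_to_world" (4x4, takes a point from camera to world coordinates). Camera axes: x right, y down, z forward; pixel columns grow to the right and rows downward; lengths in m; the calibration is good to about 2 mm. A picture is of the moment at which its call begins. camera_info takes no time and is no camera call.
- bot.job_done(): hands the job in, once; it reports no verdict.
Trained networks look in the newest picture that a camera, given by its name, has taken for a name from the list of things; names that differ only in an ending like _2 or _b are one class to them, and where a whole thing is asked for, a point or a joint stands for the part that bears it (a point fixed in the world has none). Each returns a list of dicts, best first, with "conf" (0 to 1); they miss things now and then, are a little off and sometimes report something else, mostly with a low value. They report only what shows in the picture. A call takes as long as a camera call.
- bot.masks_of(camera, target): "mask" (480x640 bool, what is visible of it) and "point" ([column, row] in pixels, amid what is visible of it).
The state is a dict: "clock": time; "qpos": joint angles; "qd": joint speeds; "joint_efforts": joint torques, N m; "position": TCP position; "tool_rot": TCP orientation; "force": force on the tool from outside, world axes, zero at the start; "moment": the same for the moment, N m; "grip_width": finger opening in m.
Only numpy, scipy, OpenCV 4.12 (cv2) and the standard library are available. Lean on these libraries where they do the work, as an engineer would, in place of code of your own. Each camera call takes 0.05 s, during which the arm holds its last target.

## Task

Mount the long glaze test tile on the viewing stand: swing the stand's spring clip up until it stays open, slide the tile flat along the bed between the two cheeks and press it gently but positively against the stop's pad, with no hard shove, then lower the clip by its knob onto the tile. Keep hold of the clip all the way down so that it does not snap shut, then let go and leave the other things on the table where they are.

Things in the scene. Friction and masses are not known exactly. Their poses are not given: they have to be found in the camera images.
- stand: Viewing stand fixed to the table: grey base plate 245 x 100 x 8 mm, aluminium bed above. Origin on the table surface; x along the bed towards the clip's hinge (the tile slides towards +x), y left, z up. Bed top 40 mm above the table, from x -150 to +65 mm; only 30 mm wide (narrower than the tile) up to x -15, then 74 mm wide to x +40. Clip post at x 54 to 76.
- channel (a point): Middle of the mouth between the two cheeks, at bed height, x -25 mm of the stand. The cheeks stand 7 mm above the bed, 47 mm apart (inner faces at y +-23.5 mm), from x -15 to +30 mm of the stand, with flared lead-ins that begin at this point.
- stop: Dark steel stop block on the bed, 6 x 36 x 13 mm; origin at bed height in the middle of its face towards -x; axes as the stand's. Before this face stands a steel screw-set pad, 34 mm wide, 11 mm high, which the tile meets; its face lies 4 to 18 mm before the origin, differently each time and not measured: find it by feel. Seat the tile with a steady push, 3 to 15 N (7 is good) for 0.2 s, clip up; over 15 N chips it.
- clip (a joint): Spring clip angle, rad: 0 down with no tile, about 0.09 on the tile, 1.2 fully up. Over-centre spring: below 0.58 it drives itself shut (4 N at the nose, 4 N to lift the knob near closed, less farther up), above 0.58 it springs up to 1.2 and stays (4 N at the knob to bring it back). Let go in between, it snaps over.
- clip_hinge (a point): Clip's hinge axis (parallel to the stand's y), at x +65 mm, z 60 mm of the stand. The clip is a steel arm 10 mm wide, 6 mm thick, reaching from it towards -x when down; its nose, 65 mm from the axis, points down to 2 mm above the bed.
- clip_knob (a point): Centre of the black ball knob, 18 mm in diameter, on a 7 mm stem at the clip's free end. With the clip at 0 it lies 70 mm before (-x) and 18 mm above the hinge axis; it moves on a circle about it, up and towards +x as the clip opens. Pinch it from above with the fingers closing along the stand's y: it turns between them as the clip swings.
- tile: Flat fired clay glaze test tile, 120 (x) x 44 (y) x 8 mm, with a white glazed middle, 75 to 135 g; either end may go first, this face up. Bearing down on it while sliding adds drag on the bed that hides the push on the stop. Origin at the centre of its underside, x along its length.
- rest: Wooden block 90 x 28 x 22 mm, fixed to the table, on which the tile lies at the start, lengthwise along it; the tile overhangs it on all sides. Origin at the centre of its underside.
- cup: Bystander: clay cup, 72 mm wide, 75 mm tall; origin under its centre.
- bowl: Bystander: clay bowl, 120 mm wide, 60 mm tall; origin under its centre.
- jar: Bystander: white jar with lid, 60 mm wide, 80 mm tall; origin under its centre.
- sample: Bystander: square clay tile, 60 x 60 x 8 mm; origin under its centre.
- brush: Bystander: brush lying on the table along its x axis.
- rib: Bystander: wooden potter's rib, 100 x 50 x 8 mm; origin under its centre.
- scraper: Bystander: flat spatula lying on the table along its x axis.

How it is judged:
By the outcome, as a careful person would: the job done as asked, in the order asked, and still so for the second after the job is handed in, with the robot touching nothing.
It also fails if it takes over 72 s, if anything falls off the work surface, if the arm or the gripper's body presses on something with over 40 N, if the wrist force passes 120 N, or if a joint passes its speed limit or range.

## Working session

There is one attempt and no reset: what is moved stays moved. The work goes in short steps, Python scripts to look and compute and a tool call to move; the robot and the scene stay as the last step left them, time stands still between calls to the robot, and variables do not carry over. Pictures are saved under pics/ and viewed, and the job is handed in when it is done.

Besides the shell and the picture viewer there is one more tool, called after "Emit:" as name(argument=value, ...), one argument or row to a line, values as JSON. drive_tool: Moves the arm, as the interface text tells. Its arguments: {"type":"object","properties":{"series":{"type":"array","items":{"type":"array","items":{"type":"number"}}},"newtons":{"type":"number"}},"required":["series"]}

```bash
mkdir -p pics; python3 - <<'E'
from workcell import bot
import cv2
s=bot.observe()
for k,v in s.items(): print(k,v)
print(bot.tcp_to_grasp)
for n in("side","top"):
    im=bot.grab_frame(n); cv2.imwrite(f"pics/{n}0.png",im[:,:,::-1]); print(n,bot.camera_info(n))
E
```

```text
clock 0.0
qpos [-1.35422267  0.522038   -0.03629445  1.59995861  0.0211916   1.02109059
 -0.11278439]
qd [-1.59957014e-04  3.39224573e-04 -1.66369885e-04 -2.11835362e-04
 -1.11066243e-05 -1.22158854e-03  6.33442628e-04]
joint_efforts [-5.84944646e-04 -9.27099395e+01  1.97959252e+00 -3.69930053e+01
  1.78277108e-02  8.19767505e-03  1.48372425e-05]
position [0.17674813 0.59916161 0.23072884]
tool_rot [-3.14048614e+00  8.68796366e-05  2.85479083e+00]
force [0.7913843  0.51018019 0.79868325]
moment [ 0.04288749  0.04937459 -0.00934892]
grip_width 0.08548364671450347
0.0187
side {'fx': 609.9968255420175, 'fy': 609.9968255420175, 'cx': 317.167311252688, 'cy': 238.61605340219984, 'k1': 0.0006588824504348129, 'cam_to_world': array([[-0.99521756, -0.06997249,  0.06816054,  0.468854  ],
       [-0.09644572,  0.59314808, -0.79929567,  1.22435636],
       [ 0.01549942, -0.80204688, -0.59705994,  0.98668377],
       [ 0.        ,  0.        ,  0.        ,  1.        ]])}
top {'fx': 580.6037856423773, 'fy': 580.6037856423773, 'cx': 332.82284778706287, 'cy': 237.81105035844817, 'k1': -0.18179099275299546, 'cam_to_world': array([[ 2.52814013e-02, -9.80201383e-01,  1.96382536e-01,
         3.21438258e-01],
       [-9.99662693e-01, -2.59567273e-02, -8.65383935e-04,
         9.83843934e-03],
       [ 5.94569846e-03, -1.96294417e-01, -9.80526976e-01,
         1.32340390e+00],
       [ 0.00000000e+00,  0.00000000e+00,  0.00000000e+00,
         1.00000000e+00]])}
```

View pics/side0.png

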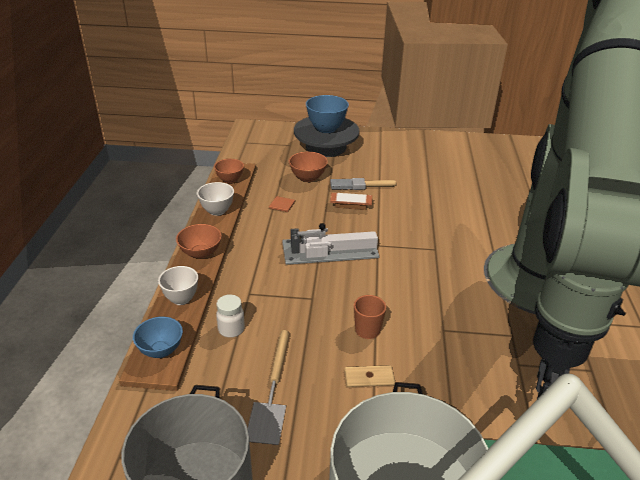

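View pics/top0.png

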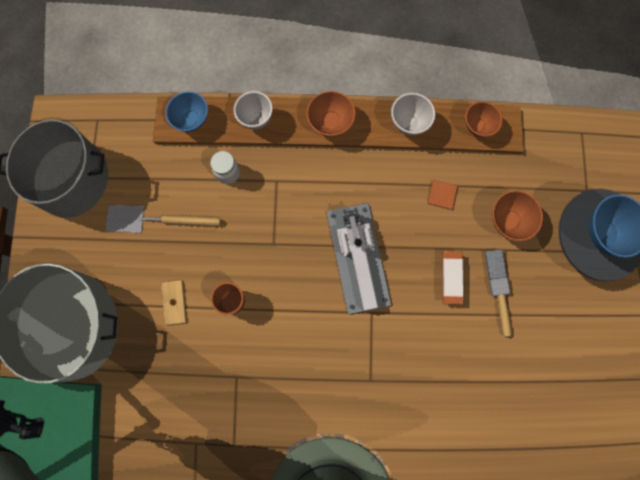

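```bash
cat > h.py <<'E'
import numpy as np, cv2
from workcell import bot
def proj(n,P):
    c=bot.camera_info(n);T=np.linalg.inv(c["cam_to_world"]);P=np.atleast_2d(P)
    q=P@T[:3,:3].T+T[:3,3];s=q[:,:2]/q[:,2:];r2=(s**2).sum(1,keepdims=True);s=s*(1+c["k1"]*r2)
    return s*[c["fx"],c["fy"]]+[c["cx"],c["cy"]]
def ray(n,uv):
    c=bot.camera_info(n);d=(np.array(uv,float)-[c["cx"],c["cy"]])/[c["fx"],c["fy"]];s=d.copy()
    for _ in range(20): s=d/(1+c["k1"]*(s@s))
    M=c["cam_to_world"];v=M[:3,:3]@np.array([s[0],s[1],1]);return M[:3,3],v
def atz(n,uv,z):
    o,v=ray(n,uv);return o+v*(z-o[2])/v[2]
def tri(uvs,uvt):
    A=[];b=[]
    for n,uv in(("side",uvs),("top",uvt)):
        o,v=ray(n,uv);v=v/np.linalg.norm(v);M=np.eye(3)-np.outer(v,v);A.append(M);b.append(M@o)
    return np.linalg.solve(sum(A),sum(b))
def crop(n,im,c,h,k,name,pts=None):
    x0,y0=max(0,c[0]-h),max(0,c[1]-int(h*.75));w=im[y0:y0+int(1.5*h),x0:x0+2*h,::-1]
    w=cv2.resize(w,None,fx=k,fy=k,interpolation=cv2.INTER_CUBIC)
    if pts is not None:
        for p in pts: cv2.circle(w,tuple(int(round((p[i]+.5-(x0,y0)[i])*k)) for i in(0,1)),2,(0,255,0),-1)
    cv2.imwrite(name,w);print(name,"origin",x0,y0,"k",k)
E
python3 - <<'E'
from h import *
for n in("side","top"):
    im=cv2.imread(f"pics/{n}0.png")[:,:,::-1]
    c=(330,245) if n=="side" else (360,260)
    crop(n,im,c,65,6,f"pics/{n}0_stand.png")
    for t in("stand","tile","clip_knob","stop","rest"):
        for d in bot.masks_of(n,t)[:2]:
            m=d["mask"];cs=cv2.minAreaRect(np.argwhere(m)[:,::-1].astype(np.float32))
            print(n,t,round(d["conf"],2),d["point"],m.sum(),np.round(cv2.boxPoints(cs),1).tolist())
            np.save(f"m_{n}_{t}.npy",m) if d is not None else 0
E
```

```text
pics/side0_stand.png origin 265 197 k 6
side stand 0.97 [328.4, 247.0] 2699 [[281.8999938964844, 225.1999969482422], [377.1000061035156, 220.0], [379.20001220703125, 259.0], [284.0, 264.20001220703125]]
side tile 0.97 [352.1, 198.6] 421 [[329.8999938964844, 202.1999969482422], [330.5, 191.89999389648438], [372.1000061035156, 194.6999969482422], [371.3999938964844, 205.0]]
side clip_knob 0.7 [314.5, 234.3] 195 [[292.0, 223.0], [325.0, 223.0], [325.0, 236.0], [292.0, 236.0]]
side stop 0.55 [304.3, 237.3] 41 [[299.5, 235.89999389648438], [304.3999938964844, 234.60000610351562], [306.29998779296875, 242.1999969482422], [301.3999938964844, 243.39999389648438]]
side rest 0.66 [352.2, 208.4] 143 [[335.70001220703125, 207.0], [336.20001220703125, 202.1999969482422], [366.20001220703125, 204.89999389648438], [365.79998779296875, 209.6999969482422]]
side rest 0.21 [270.8, 416.1] 1892 [[244.60000610351562, 440.3999938964844], [263.6000061035156, 326.29998779296875], [298.20001220703125, 332.0], [279.1000061035156, 446.20001220703125]]
pics/top0_stand.png origin 295 212 k 6
top stand 0.82 [356.7, 259.4] 4444 [[324.79998779296875, 211.60000610351562], [368.0, 202.0], [391.0, 305.3999938964844], [347.79998779296875, 315.0]]
top tile 0.84 [455.3, 279.0] 1014 [[443.0, 251.0], [462.0, 251.0], [462.0, 304.0], [443.0, 304.0]]
top tile 0.6 [356.0, 261.3] 4517 [[325.20001220703125, 210.39999389648438], [368.5, 201.1999969482422], [390.70001220703125, 304.8999938964844], [347.5, 314.20001220703125]]
top clip_knob 0.55 [354.2, 233.8] 154 [[348.1000061035156, 211.1999969482422], [354.6000061035156, 210.0], [361.20001220703125, 245.1999969482422], [354.6000061035156, 246.39999389648438]]
top stop 0.52 [350.9, 222.3] 65 [[343.5, 221.5], [358.8999938964844, 218.39999389648438], [360.0, 224.0], [344.6000061035156, 227.10000610351562]]
```

View pics/side0_stand.png

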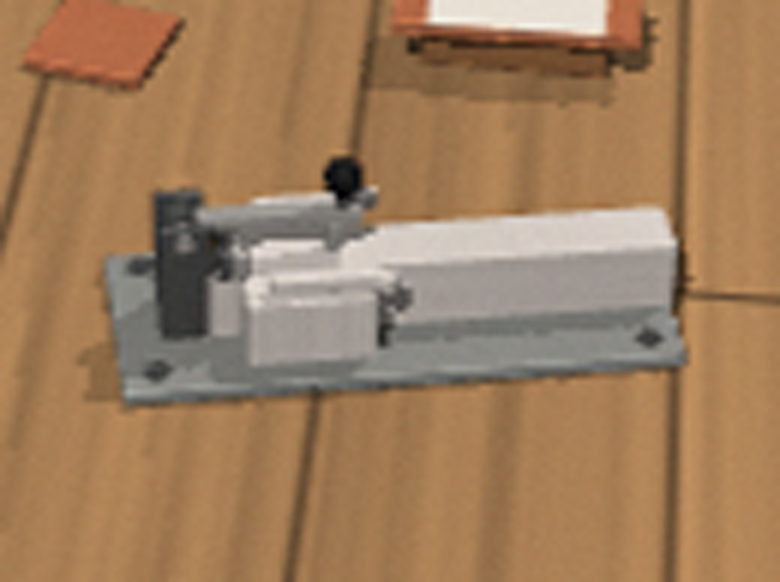

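View pics/top0_stand.png

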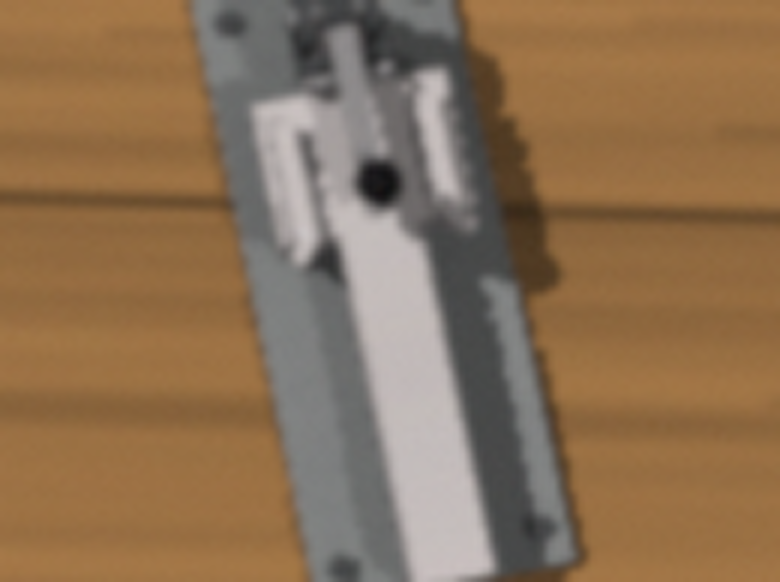

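```bash
python3 - <<'E'
from h import *
im=cv2.imread("pics/top0.png")[:,:,::-1]
crop("top",im,(370,295),35,11,"pics/top0_s2.png")
crop("top",im,(453,278),45,9,"pics/top0_t.png")
im=cv2.imread("pics/side0.png")[:,:,::-1]
crop("side",im,(352,200),35,11,"pics/side0_t.png")
E
```

```text
pics/top0_s2.png origin 335 269 k 11
pics/top0_t.png origin 408 245 k 9
pics/side0_t.png origin 317 174 k 11
```

View pics/top0_s2.png

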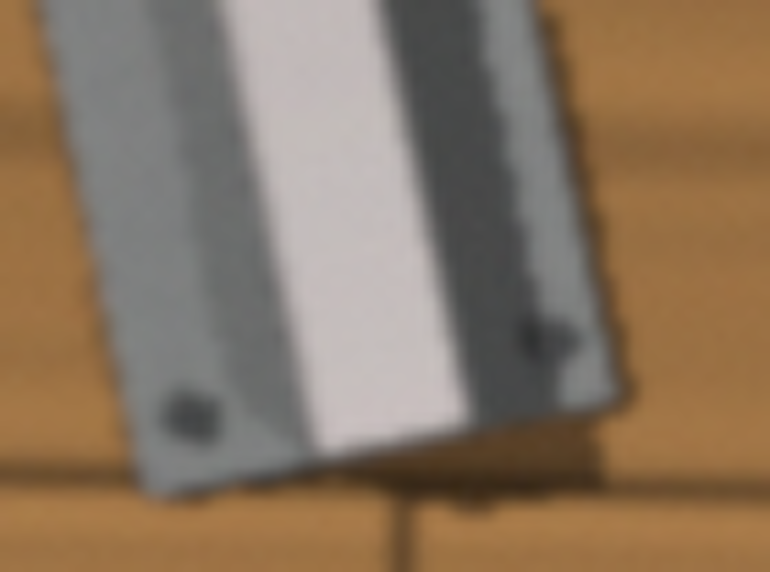

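View pics/top0_t.png

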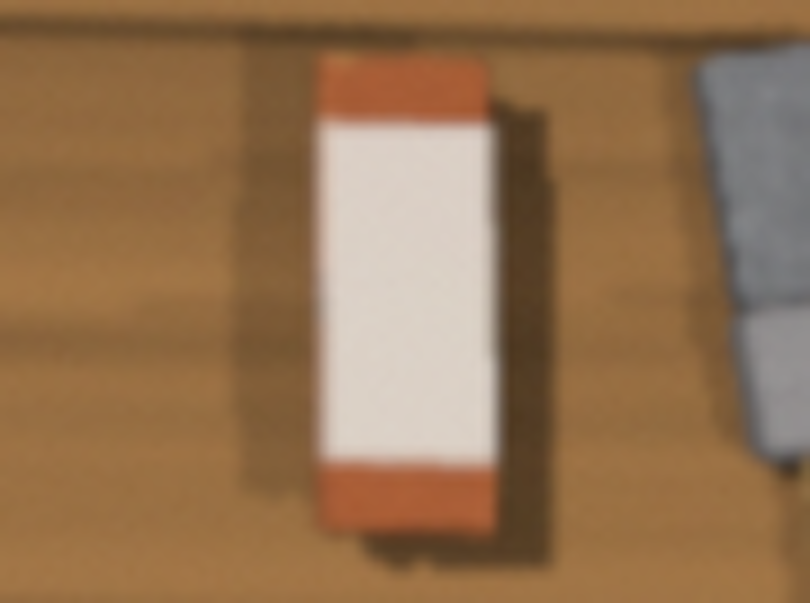

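View pics/side0_t.png

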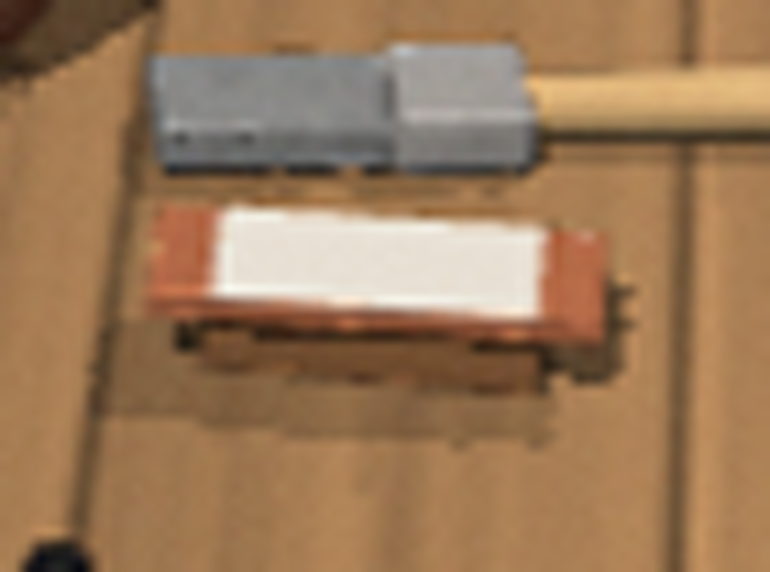

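```bash
cat > fit.py <<'E'
from h import *
from scipy.optimize import least_squares
B=None
def P(loc,x,y,a):
    c,s=np.cos(a),np.sin(a);l=np.atleast_2d(loc);return np.c_[x+c*l[:,0]-s*l[:,1],y+s*l[:,0]+c*l[:,1],l[:,2]]
st=[("top",(-150,15,40),(363.4,309.9)),("top",(-150,-15,40),(377,306.2)),("top",("e",50,8),(348.1,313.2)),("top",("e",-50,8),(391,304.6)),("top",(-5,0,78),(357.7,241.7)),
("side",(-150,15,40),(376.5,236.5)),("side",(-150,-15,40),(374.5,231.5)),("side",("e",50,8),(378.7,256.2)),("side",("f",50,8),(285.3,262.3)),("side",("f",-50,8),(282.5,239.5)),("side",(-5,0,78),(321.8,225.8))]
def res(p):
    o=[]
    for n,l,uv in st:
        X=p[3] if l[0]=="e" else p[3]+.245 if l[0]=="f" else l[0]/1e3
        o.append((proj(n,P((X,l[1]/1e3,l[2]/1e3),*p[:3]))[0]-uv))
    return np.ravel(o)
r=least_squares(res,[.6,0,.2,-.15],loss="soft_l1")
print("stand",r.x,np.round(res(r.x).reshape(-1,2),1).tolist())
tl=[("top",(60,22),(443.1,250.8)),("top",(60,-22),(461.6,250.8)),("top",(-60,-22),(462.7,303.7)),("top",(-60,22),(443.1,303.2)),
("side",(60,-22),(331.5,192.3)),("side",(60,22),(330.4,200.8)),("side",(-60,-22),(371.2,194.6)),("side",(-60,22),(371.3,202.8))]
def rt(p): return np.ravel([proj(n,P((l[0]/1e3,l[1]/1e3,.03),*p))[0]-uv for n,l,uv in tl])
q=least_squares(rt,[.6,-.15,0],loss="soft_l1")
print("tile",q.x,np.round(rt(q.x).reshape(-1,2),1).tolist())
x,y,a,_=r.x
for nm,l in dict(knob=(-5,0,78),hinge=(65,0,60),channel=(-25,0,40)).items(): print(nm,P(np.array(l)/1e3,x,y,a)[0])
E
python3 fit.py
```

```text
stand [ 0.57008433 -0.04506717  0.22370586 -0.15035346] [[0.4, -1.1], [0.1, -0.1], [-0.2, -0.1], [-0.0, -0.3], [0.2, -0.7], [1.1, 1.6], [0.8, -0.1], [0.9, -0.2], [0.1, 0.1], [-0.3, -0.4], [0.3, 0.5]]
tile [ 0.49812498 -0.26502824  0.00457511] [[-0.3, -0.5], [0.2, -0.1], [0.0, -0.5], [0.4, -0.3], [0.0, 0.1], [-0.0, -0.2], [1.4, 0.4], [1.0, 0.4]]
knob [ 0.56520892 -0.04617639  0.078     ]
hinge [ 0.63346466 -0.03064726  0.06      ]
channel [ 0.54570728 -0.05061328  0.04      ]
```

```bash
python3 - <<'E'
from h import *
print(tri((405,396),(104,320)), atz("top",(40,380),.1), atz("top",(104,320),.13))
print("cup",atz("top",(228,299),.075))
E
```

```text
[0.36937923 0.49657932 0.10327676] [0.23384686 0.6383369  0.1       ] [0.3714539  0.48550214 0.13      ]
cup [0.43057715 0.23191415 0.075     ]
```

Emit:
drive_tool(
  series=[
    [50,0.02,-0.042,0,0.04],
    [50,0.02,-0.042,0,0.04],
    [50,0.02,-0.042,0,0.04],
    [50,0.02,-0.042,0,0.04],
    [50,0.02,-0.042,0,0.04],
    [50,0.02,-0.042,0,0.04],
    [50,0.024,-0.042,0,0.04],
    [50,0.024,-0.042,0,0.04],
    [50,0.024,-0.042,0,0.04],
    [50,0.024,-0.042,0,0.04],
    [50,0.024,-0.042,0,0.04],
    [50,0.024,-0.042,0,0.04],
  ],
  newtons=25,
)

```text
clock: 1.8
position: [0.4424, 0.081, 0.2323]
tool_rot: [3.137, 0.003, -2.919]
force: [1.7, 0.3, -0.7]
grip_width: 0.0428
```

Emit:
drive_tool(
  series=[
    [50,0.032,-0.034,0,0],
    [50,0.032,-0.034,0,0],
    [50,0.032,-0.034,-0.01,0],
    [50,0.02,-0.022,-0.03,0],
    [50,0,0,0,0],
    [50,0,0,0,0],
  ],
)

```text
clock: 2.4
position: [0.5646, -0.0562, 0.192]
tool_rot: [3.14, 0.007, -2.925]
force: [-0.3, 0.2, -0.0]
grip_width: 0.0425
```

```bash
python3 - <<'E'
from h import *
s=bot.observe();print(s["position"],s["tool_rot"],s["qpos"],s["force"])
im=bot.grab_frame("side");crop("side",im,(320,225),65,6,"pics/side1.png")
im=bot.grab_frame("top");crop("top",im,(360,240),65,6,"pics/top1.png")
E
```

```text
[ 0.56464875 -0.05623103  0.19200075] [ 3.1396885   0.00747806 -2.92524838] [-0.11825811  0.47841925  0.15872782  1.80725159 -0.10123731  0.8567807
  1.87596402] [-0.29785463  0.20128298 -0.01298988]
pics/side1.png origin 255 177 k 6
pics/top1.png origin 295 192 k 6
```

View pics/side1.png

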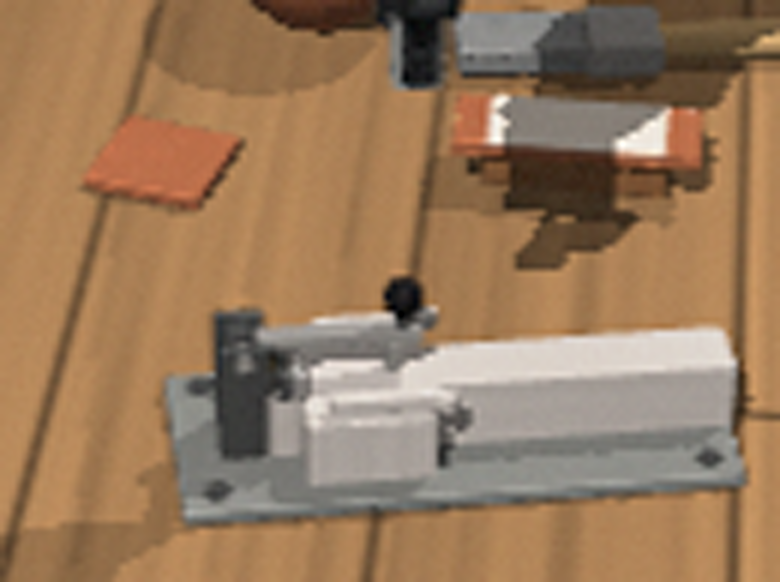

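Emit:
drive_tool(
  series=[
    [50,0.0,0.01,-0.03,0.007],
    [50,0,0,-0.035,0],
    [50,0,0,-0.03,0],
    [50,0,0,0,0],
  ],
)

```text
clock: 2.9
position: [0.565, -0.04, 0.1]
tool_rot: [3.139, 0.016, -2.911]
force: [0.9, 1.2, 0.7]
grip_width: 0.0426
```

```bash
python3 - <<'E'
from h import *
s=bot.observe();print(s["position"],s["tool_rot"],s["force"])
im=bot.grab_frame("side");crop("side",im,(320,225),45,8,"pics/side2.png",proj("side",[[.5652,-.0462,.078],s["position"]]))
E
```

```text
[ 0.56504859 -0.03998279  0.1000401 ] [ 3.13912955  0.01631464 -2.91074647] [0.93322422 1.19280347 0.67511159]
pics/side2.png origin 275 192 k 8
```

View pics/side2.png

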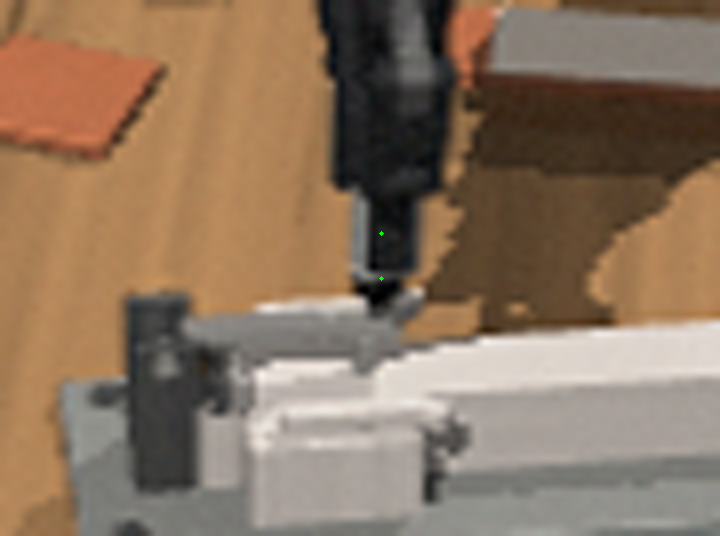

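Emit:
drive_tool(
  series=[
    [50,0,-0.006,-0.02,-0.007],
    [50,0,0,-0.018,0],
    [50,0,0,0,0],
  ],
)

```text
clock: 3.25
position: [0.5691, -0.0446, 0.0701]
tool_rot: [3.141, 0.026, -2.916]
force: [0.4, 0.2, -0.6]
grip_width: 0.0427
```

Emit:
drive_tool(
  series=[
    [50,-0.004,-0.0015,-0.01,0],
    [50,0,0,0,0],
    [50,0,0,0,0],
  ],
)

```text
clock: 3.55
position: [0.5668, -0.0457, 0.0641]
tool_rot: [-3.141, 0.032, -2.915]
force: [-0.9, -0.0, 0.7]
grip_width: 0.0427
```

Emit:
drive_tool(
  series=[
    [50,-0.002,-0.001,-0.007,0],
    [50,0,0,0,0],
    [50,0,0,0,0],
    [0,0,0,0,0],
    [0,0,0,0,0],
    [0,0,0,0,0],
    [0,0,0,0,0],
  ],
  newtons=30,
)

```text
clock: 4.25
position: [0.5653, -0.0466, 0.058]
tool_rot: [-3.141, 0.033, -2.915]
force: [-0.5, 0.5, -0.2]
grip_width: 0.0156
```

Emit:
drive_tool(
  series=[
    [0,0.002,0.0005,0.007,0],
    [0,0.003,0.0006,0.007,0],
    [0,0.0036,0.0008,0.006,0],
    [0,0,0,0,0],
  ],
)

```text
clock: 4.65
position: [0.5738, -0.0446, 0.0792]
tool_rot: [3.142, 0.031, -2.915]
force: [1.3, -0.4, -5.0]
grip_width: 0.0155
```

```bash
python3 - <<'E'
from h import *
s=bot.observe();print(s["position"],s["tool_rot"],s["force"],s["grip_width"])
im=bot.grab_frame("side");crop("side",im,(320,225),45,8,"pics/side3.png")
E
```

```text
[ 0.57381106 -0.04461341  0.07916368] [ 3.14156337  0.03107736 -2.91500158] [ 1.31877117 -0.36348464 -5.00631691] 0.015535584051887954
pics/side3.png origin 275 192 k 8
```

View pics/side3.png

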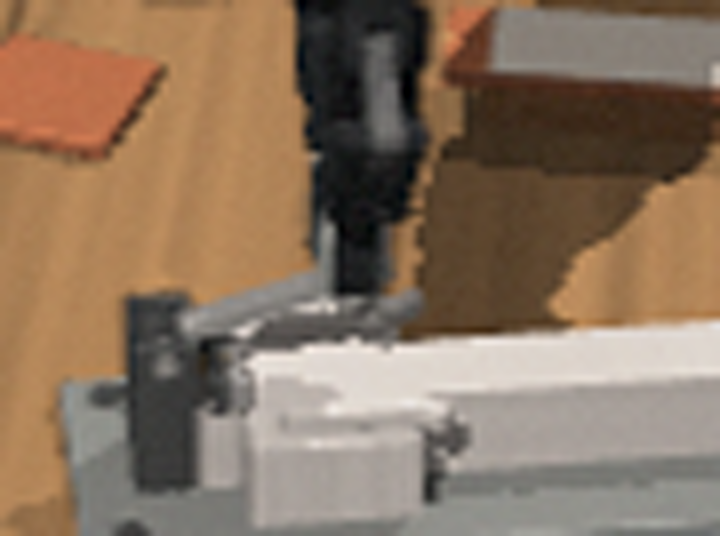

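Emit:
drive_tool(
  series=[
    [0,0.0062,0.0014,0.008,0],
    [0,0.007,0.0016,0.0072,0],
    [0,0.0078,0.0018,0.006,0],
    [0,0,0,0,0],
  ],
)

```text
clock: 5.1
position: [0.5964, -0.0394, 0.1022]
tool_rot: [3.141, 0.031, -2.915]
force: [-0.8, 0.7, -0.7]
grip_width: 0.016
```

Emit:
drive_tool(
  series=[
    [0,0.0098,0.0022,0.0045,0],
    [0,0.0093,0.0021,0.0032,0],
    [0,0.009,0.002,0.0015,0],
    [0,0,0,0,0],
    [0,0,0,0,0],
  ],
)

```text
clock: 5.6
position: [0.6281, -0.0321, 0.1128]
tool_rot: [-3.141, 0.035, -2.914]
force: [2.2, 0.6, 1.9]
grip_width: 0.0158
```

Emit:
drive_tool(
  series=[
    [50,-0.001,0,0,0],
    [50,0,0,0,0],
    [50,0,0,0,0],
    [50,0,0,0.03,0],
    [60,-0.02,-0.01,0.04,0],
    [70,-0.02,-0.03,0.02,0],
    [70,0,0,0,0],
  ],
)

```text
clock: 6.3
position: [0.5827, -0.0738, 0.2036]
tool_rot: [-3.141, 0.029, -2.914]
force: [0.5, -0.5, -1.0]
grip_width: 0.0599
```

```bash
python3 - <<'E'
from h import *
s=bot.observe();print(s["position"],s["tool_rot"],s["force"],s["grip_width"])
im=bot.grab_frame("side");crop("side",im,(320,225),65,6,"pics/side4.png")
E
```

```text
[ 0.58271995 -0.07381428  0.20363761] [-3.1414731   0.02945315 -2.91422982] [ 0.46767573 -0.48174405 -1.04174392] 0.05991644919738385
pics/side4.png origin 255 177 k 6
```

View pics/side4.png

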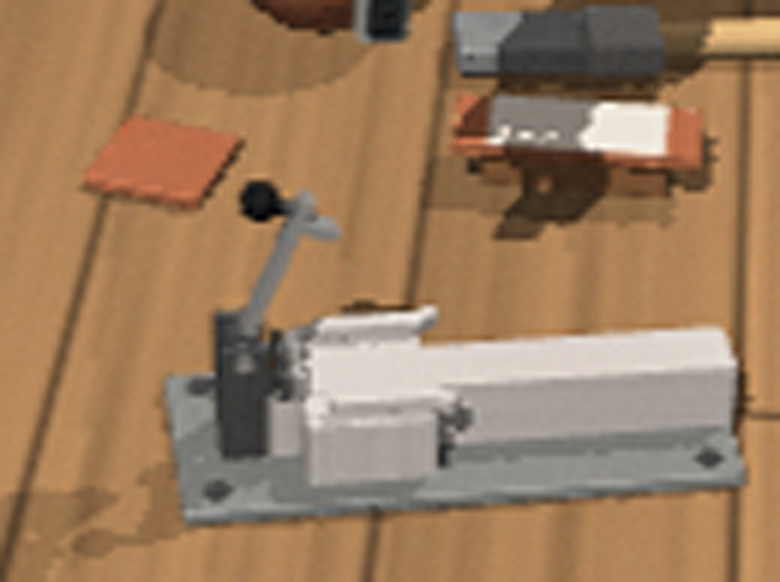

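Emit:
drive_tool(
  series=[
    [70,-0.022,-0.04,0,-0.045],
    [70,-0.022,-0.04,0,-0.045],
    [70,-0.022,-0.04,-0.01,-0.045],
    [70,-0.022,-0.04,-0.02,-0.045],
    [70,-0.022,-0.031,-0.03,-0.043],
    [70,0,0,-0.03,0],
    [70,0,0,0,0],
    [70,0,0,0,0],
  ],
)

```text
clock: 7.15
position: [0.4697, -0.2641, 0.1075]
tool_rot: [3.139, 0.029, -3.139]
force: [0.2, -0.7, -0.3]
grip_width: 0.0597
```

Emit:
drive_tool(
  series=[
    [70,0.003,-0.001,-0.03,0.002],
    [70,0,0,-0.035,0],
    [70,0,0,-0.012,0],
    [70,0,0,0,0],
    [70,0,0,0,0],
  ],
)

```text
clock: 7.65
position: [0.4792, -0.2625, 0.0346]
tool_rot: [3.14, 0.036, -3.13]
force: [0.4, -0.3, -0.3]
grip_width: 0.0596
```

```bash
python3 - <<'E'
from h import *
s=bot.observe();print(s["position"],s["tool_rot"],s["force"],s["grip_width"])
im=bot.grab_frame("top");crop("top",im,(453,278),50,8,"pics/top5.png")
E
```

```text
[ 0.47916222 -0.26249107  0.03458834] [ 3.13997201  0.03626378 -3.13007158] [ 0.40513147 -0.27076023 -0.31378757] 0.05955619979294015
pics/top5.png origin 403 241 k 8
```

View pics/top5.png

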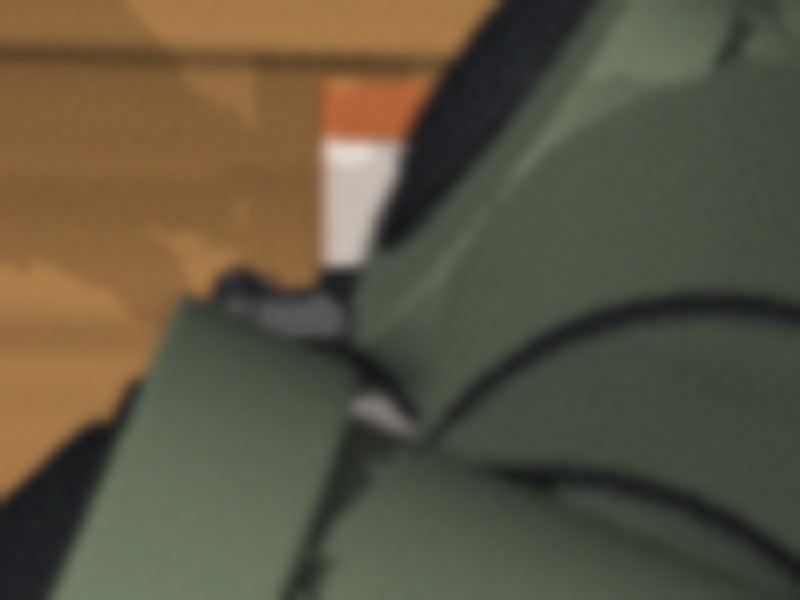

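Emit:
drive_tool(
  series=[
    [70,-0.006,-0.0025,-0.015,-0.007],
    [70,-0.003,0,-0.009,0],
    [70,0,0,0,0],
    [70,0,0,0,0],
  ],
)

```text
clock: 8.1
position: [0.4731, -0.2657, 0.0149]
tool_rot: [-3.141, 0.043, -3.136]
force: [-0.3, 0.5, 0.0]
grip_width: 0.06
```

Emit:
drive_tool(
  series=[
    [70,-0.002,0.0005,-0.009,0],
    [70,0,0,0,0],
    [30,0,0,0,0],
    [30,0,0,0,0],
    [30,0,0,0,0],
    [30,0,0,0,0],
  ],
  newtons=30,
)

```text
clock: 8.7
position: [0.4718, -0.2652, 0.0067]
tool_rot: [-3.14, 0.044, -3.135]
force: [-0.6, -0.2, -0.7]
grip_width: 0.0431
```

Emit:
drive_tool(
  series=[
    [30,0,0,0.01,0],
    [30,0,0,0.025,0],
    [30,0,0,0.03,0],
    [30,0,0,0.03,0],
    [30,0,0,0,0],
    [30,0,0,0,0],
  ],
)

```text
clock: 9.3
position: [0.4712, -0.2648, 0.1076]
tool_rot: [-3.141, 0.044, -3.136]
force: [-0.7, 0.0, -0.7]
grip_width: 0.0431
```

```bash
python3 - <<'E'
from h import *
s=bot.observe();print(s["position"],s["tool_rot"],s["force"],s["grip_width"],s["moment"])
im=bot.grab_frame("side");crop("side",im,(350,190),65,6,"pics/side6.png")
E
```

```text
[ 0.4711523  -0.26482468  0.1075763 ] [-3.14060336  0.04413538 -3.13579499] [-0.74334226  0.0114637  -0.69613161] 0.04305401115276136 [-0.02350652  0.11233261 -0.02465004]
pics/side6.png origin 285 142 k 6
```

View pics/side6.png

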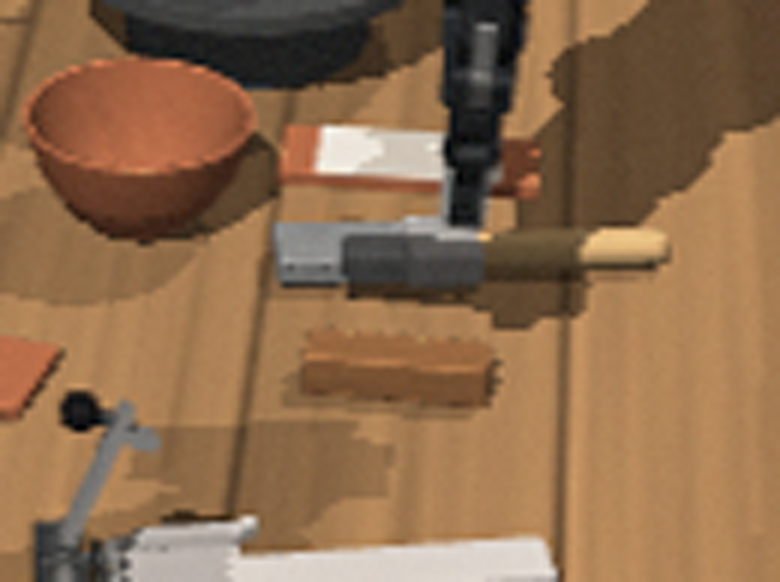

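Emit:
drive_tool(
  series=[
    [30,-0.003,0.025,0,0.03],
    [30,-0.003,0.038,0,0.045],
    [30,-0.003,0.038,0,0.045],
    [30,-0.003,0.038,0,0.045],
    [30,-0.003,0.035,0,0.035],
    [30,0,0.02,0,0.018],
    [30,0,0,0,0],
    [30,0,0,0,0],
  ],
)

```text
clock: 10.15
position: [0.4511, -0.0647, 0.1022]
tool_rot: [3.141, 0.036, -2.911]
force: [0.6, -1.7, -0.7]
grip_width: 0.0435
```

Emit:
drive_tool(
  series=[
    [30,0.002,-0.006,-0.01,-0.007],
    [30,0,0,-0.03,0],
    [30,0,0,-0.022,0],
    [30,0,0,0,0],
    [30,0,0,0,0],
  ],
)

```text
clock: 10.65
position: [0.4531, -0.0769, 0.0358]
tool_rot: [-3.141, 0.035, -2.927]
force: [0.7, 0.9, -0.0]
grip_width: 0.0433
```

Emit:
drive_tool(
  series=[
    [30,0,0.005,-0.002,0.009],
    [30,0,0,0,0],
    [30,0,0,0,0],
  ],
)

```text
clock: 10.95
position: [0.4539, -0.0727, 0.0352]
tool_rot: [-3.14, 0.037, -2.919]
force: [-0.1, -0.1, -1.4]
grip_width: 0.0431
```

```bash
cat > st.py <<'E'
from h import *
def st():
    s=bot.observe();p=s["position"];a=.2237;c,q=np.cos(a),np.sin(a);d=p[:2]-[.57008,-.04507]
    f=s["force"];print("t",round(s["clock"],2),"pos",np.round(p,4),"rot",np.round(s["tool_rot"],3),"yawerr",round((s["tool_rot"][2]+np.pi-a+np.pi)%(2*np.pi)-np.pi,4))
    print("s %.1f lat %.1f mm | F along %.1f lat %.1f z %.1f | w %.4f"%((c*d[0]+q*d[1])*1e3,(-q*d[0]+c*d[1])*1e3,c*f[0]+q*f[1],-q*f[0]+c*f[1],f[2],s["grip_width"]))
if __name__=="__main__": st()
E
python3 - <<'E'
from st import *
st()
im=bot.grab_frame("side");crop("side",im,(335,240),65,6,"pics/side7.png")
im=bot.grab_frame("top");crop("top",im,(360,260),65,6,"pics/top7.png")
E
```

```text
t 10.95 pos [ 0.4539 -0.0727  0.0352] rot [-3.14   0.037 -2.919] yawerr -0.0012
s -119.4 lat -1.1 mm | F along -0.1 lat -0.0 z -1.4 | w 0.0431
pics/side7.png origin 270 192 k 6
pics/top7.png origin 295 212 k 6
```

View pics/side7.png

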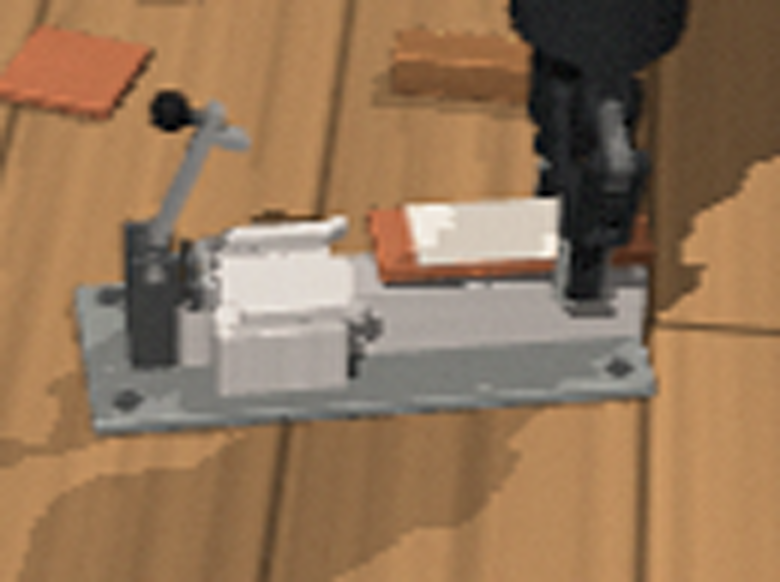

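View pics/top7.png

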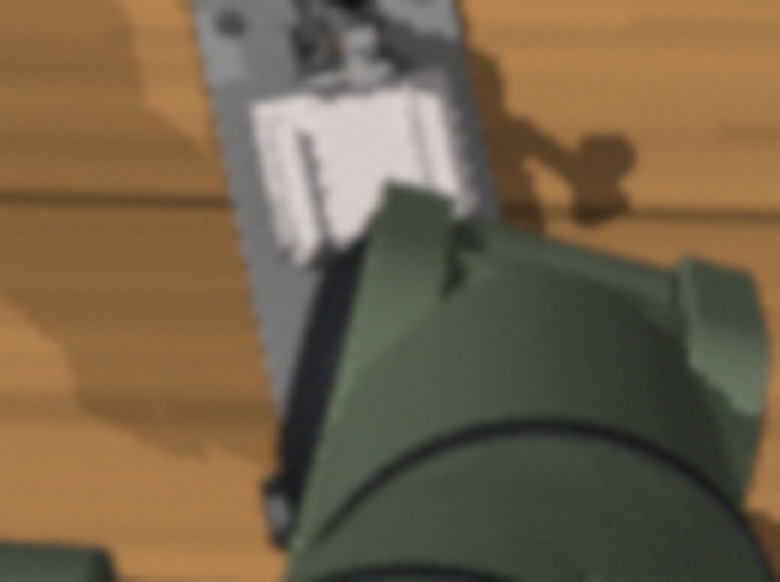

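Emit:
drive_tool(
  series=[
    [30,-0.001,0.001,-0.006,0],
    [30,0,0,-0.004,0],
    [30,0,0,0,0],
    [30,0,0,0,0],
  ],
)

```text
clock: 11.45
position: [0.4532, -0.0713, 0.0247]
tool_rot: [-3.14, 0.038, -2.919]
force: [-0.1, -1.1, -0.6]
grip_width: 0.0435
```

```bash
python3 st.py
```

```text
t 11.45 pos [ 0.4532 -0.0713  0.0247] rot [-3.14   0.038 -2.919] yawerr -0.0006
s -119.8 lat 0.3 mm | F along -0.3 lat -1.0 z -0.6 | w 0.0435
```

Emit:
drive_tool(
  series=[
    [30,0,0,-0.0012,0],
    [30,0,0,0,0],
  ],
)

```text
clock: 11.65
position: [0.4534, -0.0713, 0.0241]
tool_rot: [-3.14, 0.039, -2.919]
force: [0.4, 0.3, -0.2]
grip_width: 0.0432
```

```bash
python3 st.py
```

```text
t 11.65 pos [ 0.4534 -0.0713  0.0241] rot [-3.14   0.039 -2.919] yawerr -0.001
s -119.6 lat 0.3 mm | F along 0.5 lat 0.2 z -0.2 | w 0.0432
```

Emit:
drive_tool(
  series=[
    [30,0,0,-0.0015,0],
    [30,0,0,0,0],
  ],
)

```text
clock: 11.85
position: [0.4537, -0.0714, 0.0235]
tool_rot: [-3.14, 0.04, -2.919]
force: [-0.5, -0.6, -1.4]
grip_width: 0.0431
```

```bash
python3 st.py
```

```text
t 11.85 pos [ 0.4537 -0.0714  0.0235] rot [-3.14   0.04  -2.919] yawerr -0.0015
s -119.3 lat 0.2 mm | F along -0.7 lat -0.4 z -1.4 | w 0.0431
```

Emit:
drive_tool(
  series=[
    [30,0,0,-0.002,0],
    [30,0,0,0,0],
  ],
)

```text
clock: 12.05
position: [0.4542, -0.0714, 0.0225]
tool_rot: [-3.14, 0.041, -2.92]
force: [0.0, -0.6, 0.4]
grip_width: 0.0435
```

```bash
python3 - <<'E'
from st import *
st()
im=bot.grab_frame("side");crop("side",im,(340,240),45,8,"pics/side8.png")
E
```

```text
t 12.05 pos [ 0.4542 -0.0714  0.0225] rot [-3.14   0.041 -2.92 ] yawerr -0.0021
s -118.8 lat 0.0 mm | F along -0.1 lat -0.6 z 0.4 | w 0.0435
pics/side8.png origin 295 207 k 8
```

View pics/side8.png

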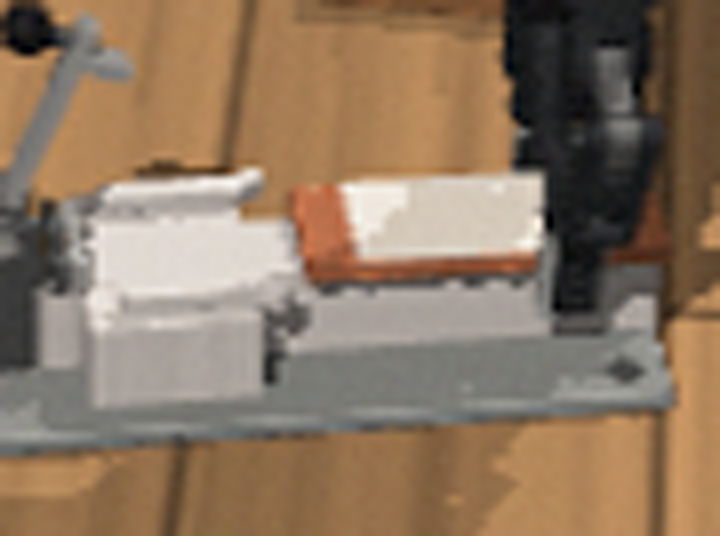

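Emit:
drive_tool(
  series=[
    [30,0,0,-0.002,0],
    [30,0,0,0,0],
  ],
)

```text
clock: 12.3
position: [0.4546, -0.0714, 0.0213]
tool_rot: [-3.14, 0.043, -2.92]
force: [0.3, 0.0, -1.0]
grip_width: 0.0434
```

```bash
python3 st.py
```

```text
t 12.3 pos [ 0.4546 -0.0714  0.0213] rot [-3.14   0.043 -2.92 ] yawerr -0.0023
s -118.4 lat -0.0 mm | F along 0.3 lat -0.0 z -1.0 | w 0.0434
```

```bash
python3 - <<'E'
from st import *
from fit import P
im=bot.grab_frame("side")
x,y,a=.57008,-.04507,.2237
for z in(.040,.043):
    L=[(-.032,22e-3,z),(-.032,22e-3,z+.008),(-.032,-.022,z+.008),(-.1,.022,z),(-.1,.022,z+.008),(-.06,-.022,z+.008),(-.06,.022,z+.008),(-.06,.022,z)]
    p=proj("side",P(L,x,y,a))
    crop("side",im,(340,240),45,8,f"pics/side9_{int(z*1000)}.png",p)
E
```

```text
stand [ 0.57008433 -0.04506717  0.22370586 -0.15035346] [[0.4, -1.1], [0.1, -0.1], [-0.2, -0.1], [-0.0, -0.3], [0.2, -0.7], [1.1, 1.6], [0.8, -0.1], [0.9, -0.2], [0.1, 0.1], [-0.3, -0.4], [0.3, 0.5]]
tile [ 0.49812498 -0.26502824  0.00457511] [[-0.3, -0.5], [0.2, -0.1], [0.0, -0.5], [0.4, -0.3], [0.0, 0.1], [-0.0, -0.2], [1.4, 0.4], [1.0, 0.4]]
knob [ 0.56520892 -0.04617639  0.078     ]
hinge [ 0.63346466 -0.03064726  0.06      ]
channel [ 0.54570728 -0.05061328  0.04      ]
pics/side9_40.png origin 295 207 k 8
pics/side9_43.png origin 295 207 k 8
```

View pics/side9_40.png

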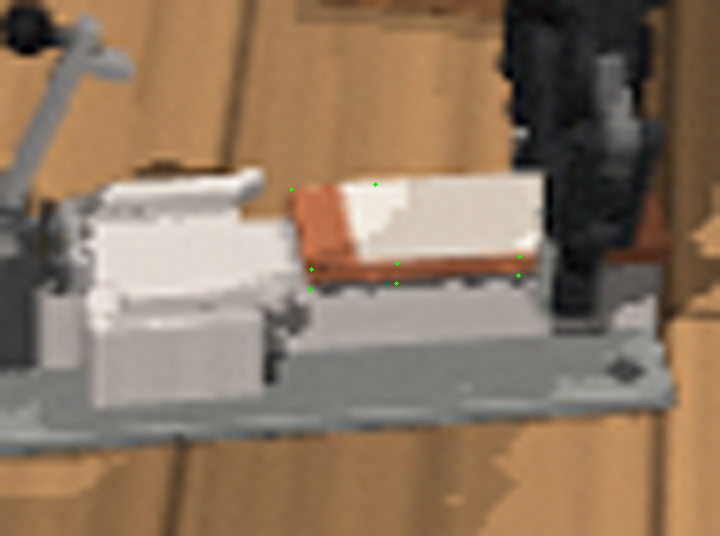

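Emit:
drive_tool(
  series=[
    [30,-0.0005,0,-0.002,0],
    [30,0,0,0,0],
  ],
)

```text
clock: 12.55
position: [0.455, -0.0714, 0.0201]
tool_rot: [-3.139, 0.045, -2.92]
force: [-0.1, -0.0, -0.8]
grip_width: 0.0436
```

```bash
python3 st.py
```

```text
t 12.55 pos [ 0.455  -0.0714  0.0201] rot [-3.139  0.045 -2.92 ] yawerr -0.0025
s -118.0 lat -0.1 mm | F along -0.1 lat -0.0 z -0.8 | w 0.0436
```

Emit:
drive_tool(
  series=[
    [30,-0.0005,0,-0.002,0],
    [30,0,0,0,0],
  ],
)

```text
clock: 12.75
position: [0.4555, -0.0714, 0.019]
tool_rot: [-3.139, 0.047, -2.92]
force: [0.3, 0.5, -1.0]
grip_width: 0.0436
```

```bash
python3 - <<'E'
from st import *
st()
im=bot.grab_frame("side");crop("side",im,(345,240),40,9,"pics/side10.png")
E
```

```text
t 12.75 pos [ 0.4555 -0.0714  0.019 ] rot [-3.139  0.047 -2.92 ] yawerr -0.0026
s -117.6 lat -0.2 mm | F along 0.4 lat 0.4 z -1.0 | w 0.0436
pics/side10.png origin 305 210 k 9
```

View pics/side10.png

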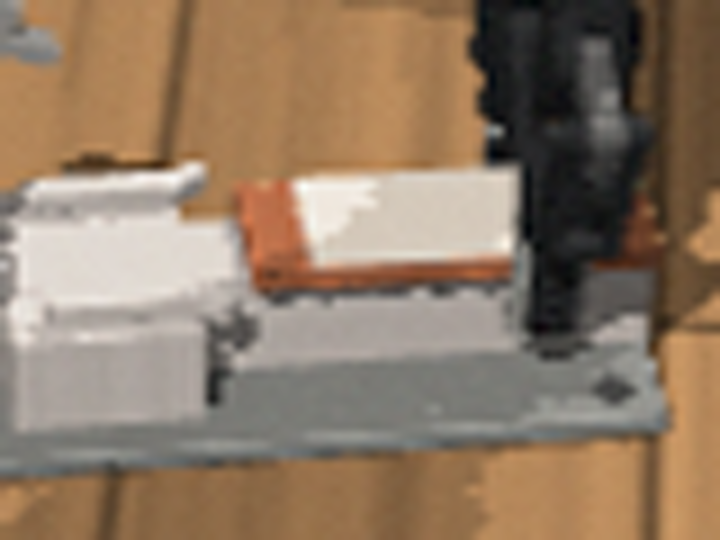

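```bash
python3 - <<'E'
import cv2,numpy as np
def ld(n,k,o): 
    return cv2.imread(n).astype(np.float32),k,np.array(o)
A=ld("pics/side7.png",6,(270,192));B=ld("pics/side8.png",8,(295,207));C=ld("pics/side10.png",9,(305,210))
# column profiles of red-brown front edge: sample at orig col u, rows; detect reddish band (R-B>60)
for nm,(im,k,o) in dict(A=A,B=B,C=C).items():
    for u in(340,345,350,355,360):
        x=int((u+.5-o[0])*k)
        if not 0<=x<im.shape[1]: continue
        col=im[:,x-2:x+3].mean(1);m=(col[:,2]-col[:,0])
        r0,r1=[int((v-o[1])*k) for v in(232,247)]
        seg=np.maximum(m[r0:r1]-50,0);rows=np.arange(r0,r1)/k+o[1]-.5
        print(nm,u,round((seg*rows).sum()/seg.sum(),2),end=" | ")
    print()
E
```

```text
A 340 236.81 | A 345 236.59 | A 350 236.22 | A 355 235.79 | A 360 235.68 | 
B 340 240.35 | B 345 240.05 | B 350 239.68 | B 355 239.43 | B 360 239.03 | 
C 340 240.48 | C 345 240.1 | C 350 239.7 | C 355 239.4 | C 360 239.09 |
```

Emit:
drive_tool(
  series=[
    [62,0,0,0,0],
    [62,0,0,0.004,0],
    [62,-0.001,0,0.003,0],
    [62,0,0,0,0],
    [30,0,0,0,0],
    [30,0,0,0,0],
    [30,0,0,0,0],
    [30,0,0,0,0],
  ],
  newtons=25,
)

```text
clock: 13.6
position: [0.4541, -0.0714, 0.0261]
tool_rot: [-3.139, 0.046, -2.92]
force: [-0.7, -0.3, 4.8]
grip_width: 0.0438
```

```bash
python3 - <<'E'
from st import *
st()
im=bot.grab_frame("side");crop("side",im,(345,240),40,9,"pics/side11.png")
E
```

```text
t 13.6 pos [ 0.4541 -0.0714  0.0261] rot [-3.139  0.046 -2.92 ] yawerr -0.0025
s -118.9 lat 0.0 mm | F along -0.7 lat -0.1 z 4.8 | w 0.0438
pics/side11.png origin 305 210 k 9
```

View pics/side11.png

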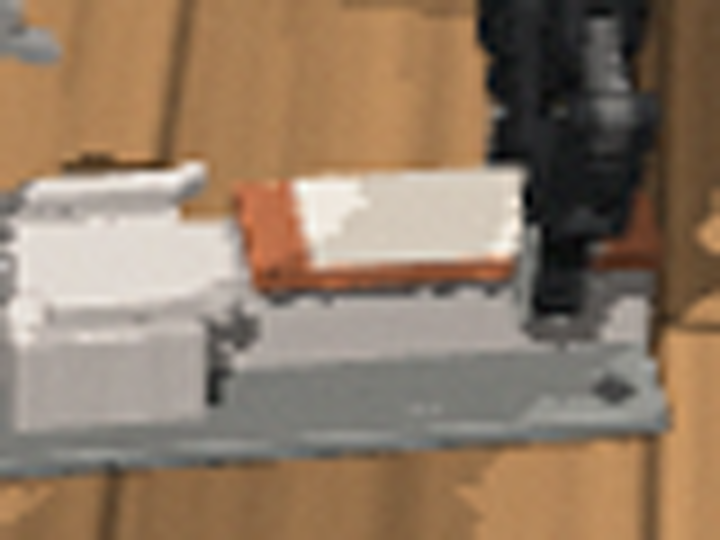

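Emit:
drive_tool(
  series=[
    [30,0,0,0.0008,0],
    [30,0.004,0.0009,0,0],
    [30,0.005,0.0011,0,0],
    [30,0.005,0.0011,0,0],
  ],
)

```text
clock: 14.05
position: [0.4686, -0.0682, 0.0267]
tool_rot: [-3.139, 0.045, -2.921]
force: [-0.2, 0.2, -1.5]
grip_width: 0.0436
```

```bash
python3 st.py
```

```text
t 14.05 pos [ 0.4686 -0.0682  0.0267] rot [-3.139  0.045 -2.921] yawerr -0.0027
s -104.1 lat -0.0 mm | F along -0.1 lat 0.2 z -1.5 | w 0.0436
```

Emit:
drive_tool(
  series=[
    [30,0.004,0.0009,0,0],
    [30,0.005,0.0011,0,0],
    [30,0.005,0.0011,0,0.002],
  ],
)

```text
clock: 14.35
position: [0.4842, -0.0646, 0.0266]
tool_rot: [-3.139, 0.045, -2.918]
force: [-0.5, -0.6, -0.6]
grip_width: 0.0439
```

```bash
python3 - <<'E'
from st import *
st()
im=bot.grab_frame("side");crop("side",im,(330,240),50,7,"pics/side12.png")
im=bot.grab_frame("top");crop("top",im,(355,245),40,9,"pics/top12.png")
E
```

```text
t 14.35 pos [ 0.4842 -0.0646  0.0266] rot [-3.139  0.045 -2.918] yawerr -0.0003
s -88.1 lat 0.0 mm | F along -0.6 lat -0.5 z -0.6 | w 0.0439
pics/side12.png origin 280 203 k 7
pics/top12.png origin 315 215 k 9
```

View pics/side12.png

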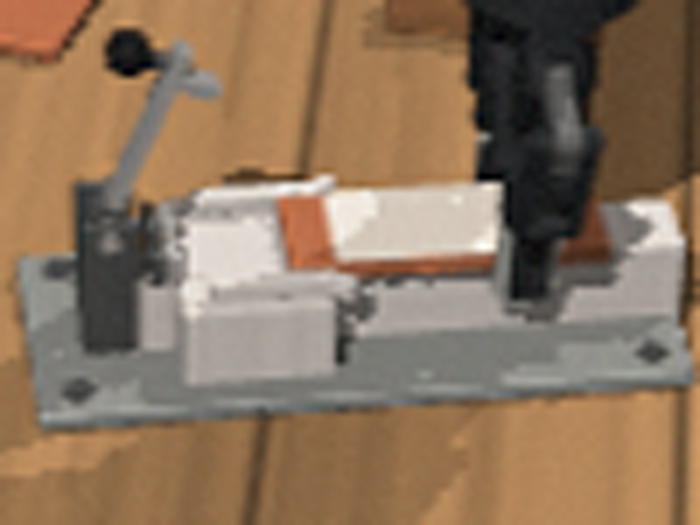

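View pics/top12.png

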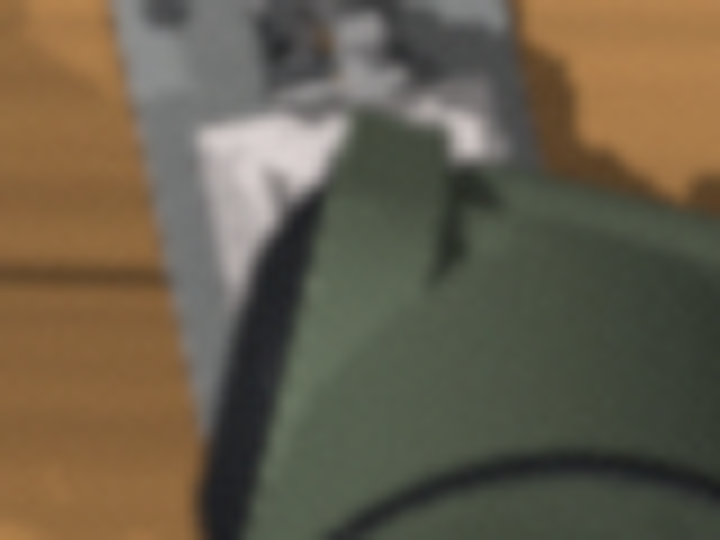

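```bash
python3 - <<'E'
from st import *
a=.2237
for n,uv,z in(("top",(350.9,222.3),.053),("top",(344.1,224.3),.053),("top",(359.5,221.2),.053),("side",(303,239),.048)):
    d=atz(n,uv,z)[:2]-[.57008,-.04507];print(n,np.round([np.cos(a)*d[0]+np.sin(a)*d[1],-np.sin(a)*d[0]+np.cos(a)*d[1]],4))
st()
E
```

```text
top [0.0444 0.0044]
top [0.0429 0.0203]
top [ 0.0431 -0.0151]
side [0.0451 0.0089]
t 14.45 pos [ 0.4845 -0.0645  0.0266] rot [-3.139  0.046 -2.918] yawerr 0.0001
s -87.8 lat 0.0 mm | F along -0.5 lat 0.1 z -1.3 | w 0.0433
```

Emit:
drive_tool(
  series=[
    [30,0.0025,0.0006,0,0],
    [30,0.0025,0.0006,0,0],
    [30,0.002,0.0004,0,0],
    [30,0.001,0.0002,0,0],
  ],
)

```text
clock: 14.85
position: [0.4927, -0.0627, 0.0266]
tool_rot: [-3.139, 0.045, -2.918]
force: [-0.0, -0.4, -1.0]
grip_width: 0.0435
```

```bash
python3 st.py
```

```text
t 14.85 pos [ 0.4927 -0.0627  0.0266] rot [-3.139  0.045 -2.918] yawerr -0.0001
s -79.4 lat -0.0 mm | F along -0.1 lat -0.4 z -1.0 | w 0.0435
```

Emit:
drive_tool(
  series=[
    [30,0.001,0.0002,0,0],
    [30,0.001,0.0002,0,0],
    [30,0.001,0.0002,0,0],
    [30,0.001,0.0002,0,0],
  ],
  newtons=20,
)

```text
clock: 15.25
position: [0.4968, -0.0619, 0.0266]
tool_rot: [-3.139, 0.045, -2.918]
force: [0.7, 0.3, -1.2]
grip_width: 0.0433
```

```bash
python3 st.py
```

```text
t 15.25 pos [ 0.4968 -0.0619  0.0266] rot [-3.139  0.045 -2.918] yawerr -0.0003
s -75.2 lat -0.2 mm | F along 0.8 lat 0.1 z -1.2 | w 0.0433
```

Emit:
drive_tool(
  series=[
    [30,0.0008,0.0003,0,0],
    [30,0.0008,0.0002,0,0],
    [30,0.0008,0.0002,0,0],
  ],
)

```text
clock: 15.55
position: [0.4994, -0.0612, 0.0266]
tool_rot: [-3.139, 0.045, -2.918]
force: [-0.9, -0.7, -0.2]
grip_width: 0.0433
```

```bash
python3 st.py
```

```text
t 15.55 pos [ 0.4994 -0.0612  0.0266] rot [-3.139  0.045 -2.918] yawerr -0.0004
s -72.5 lat -0.0 mm | F along -1.1 lat -0.5 z -0.2 | w 0.0433
```

Emit:
drive_tool(
  series=[
    [30,0.0008,0.0002,0,0],
    [30,0.0008,0.0002,0,0],
    [30,0.0008,0.0002,0,0],
  ],
)

```text
clock: 15.85
position: [0.502, -0.0605, 0.0266]
tool_rot: [-3.139, 0.045, -2.918]
force: [-0.1, 0.6, -0.1]
grip_width: 0.0434
```

```bash
python3 st.py
```

```text
t 15.85 pos [ 0.502  -0.0605  0.0266] rot [-3.139  0.045 -2.918] yawerr -0.0004
s -69.8 lat 0.0 mm | F along -0.0 lat 0.6 z -0.1 | w 0.0434
```

Emit:
drive_tool(
  series=[
    [30,0.0008,0.0002,0,0],
    [30,0.0008,0.0002,0,0],
  ],
)

```text
clock: 16.05
position: [0.5038, -0.06, 0.0266]
tool_rot: [-3.139, 0.045, -2.918]
force: [0.3, -0.3, -1.4]
grip_width: 0.043
```

Emit:
drive_tool(
  series=[
    [30,0.0008,0.0002,0,0],
    [30,0.0008,0.0002,0,0],
  ],
)

```text
clock: 16.25
position: [0.5055, -0.0596, 0.0266]
tool_rot: [-3.139, 0.045, -2.918]
force: [-0.2, -1.2, -1.8]
grip_width: 0.0435
```

```bash
python3 - <<'E'
from st import *
st()
im=bot.grab_frame("side");crop("side",im,(315,235),35,11,"pics/side13.png")
E
```

```text
t 16.25 pos [ 0.5055 -0.0596  0.0266] rot [-3.139  0.045 -2.918] yawerr -0.0003
s -66.2 lat 0.2 mm | F along -0.4 lat -1.1 z -1.8 | w 0.0435
pics/side13.png origin 280 209 k 11
```

View pics/side13.png

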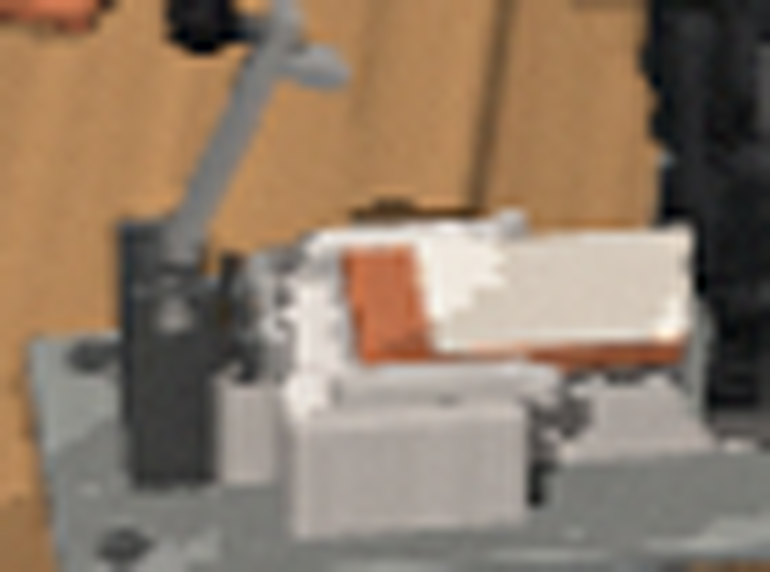

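Emit:
drive_tool(
  series=[
    [30,0.001,0.0002,0,0],
    [30,0.001,0.0002,0,0],
    [30,0.001,0.0002,0,0],
    [30,0.001,0.0002,0,0],
  ],
)

```text
clock: 16.7
position: [0.5099, -0.0587, 0.0266]
tool_rot: [-3.139, 0.045, -2.918]
force: [0.9, 0.7, -0.6]
grip_width: 0.0431
```

```bash
python3 st.py
```

```text
t 16.7 pos [ 0.5099 -0.0587  0.0266] rot [-3.139  0.045 -2.918] yawerr -0.0003
s -61.8 lat 0.0 mm | F along 1.0 lat 0.5 z -0.6 | w 0.0431
```

Emit:
drive_tool(
  series=[
    [30,0.0008,0.0002,0,0],
    [30,0.0008,0.0002,0,0],
  ],
)

```text
clock: 16.9
position: [0.5117, -0.0583, 0.0266]
tool_rot: [-3.139, 0.045, -2.918]
force: [-0.6, -1.0, -1.1]
grip_width: 0.0434
```

Emit:
drive_tool(
  series=[
    [30,0.0008,0.0002,0,0],
    [30,0.0008,0.0002,0,0],
  ],
)

```text
clock: 17.1
position: [0.5134, -0.0579, 0.0266]
tool_rot: [-3.139, 0.045, -2.918]
force: [-0.6, -0.1, -1.0]
grip_width: 0.0431
```

```bash
python3 - <<'E'
from st import *
st()
im=bot.grab_frame("side");crop("side",im,(315,235),35,11,"pics/side14.png")
E
```

```text
t 17.1 pos [ 0.5134 -0.0579  0.0266] rot [-3.139  0.045 -2.918] yawerr -0.0004
s -58.1 lat 0.1 mm | F along -0.6 lat 0.1 z -1.0 | w 0.0431
pics/side14.png origin 280 209 k 11
```

View pics/side14.png

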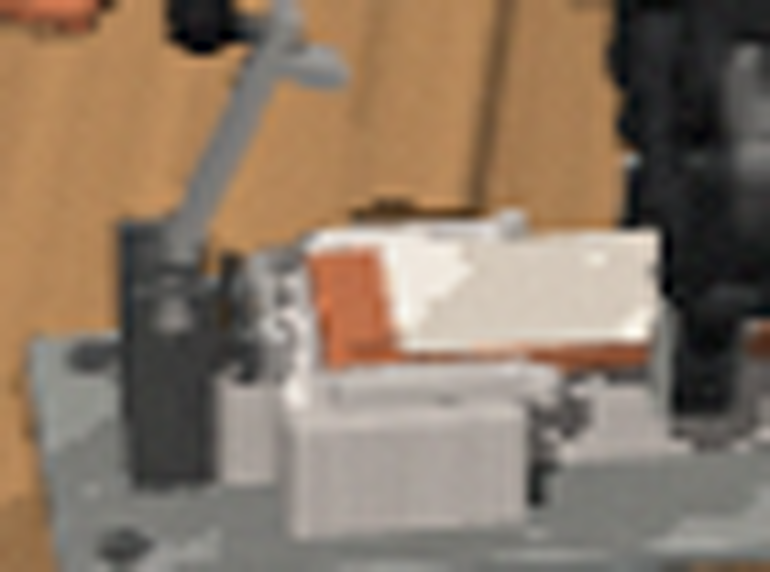

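Emit:
drive_tool(
  series=[
    [30,0.0005,0.0001,0,0],
    [30,0.0005,0.0001,0,0],
  ],
)

```text
clock: 17.35
position: [0.5146, -0.0576, 0.0266]
tool_rot: [-3.139, 0.045, -2.918]
force: [0.2, 0.4, -1.2]
grip_width: 0.0436
```

Emit:
drive_tool(
  series=[
    [30,0.0005,0.0001,0,0],
    [30,0.0005,0.0001,0,0],
  ],
)

```text
clock: 17.55
position: [0.5156, -0.0574, 0.0265]
tool_rot: [-3.139, 0.045, -2.918]
force: [0.4, 0.7, -1.1]
grip_width: 0.0435
```

Emit:
drive_tool(
  series=[
    [30,0.0005,0.0001,0,0],
    [30,0.0005,0.0001,0,0],
  ],
)

```text
clock: 17.75
position: [0.5167, -0.0572, 0.0265]
tool_rot: [-3.139, 0.045, -2.918]
force: [-0.7, 0.4, -0.8]
grip_width: 0.0435
```

Emit:
drive_tool(
  series=[
    [30,0.0005,0.0001,0,0],
    [30,0.0005,0.0001,0,0],
  ],
)

```text
clock: 17.95
position: [0.5178, -0.057, 0.0266]
tool_rot: [-3.139, 0.045, -2.918]
force: [1.2, -0.1, -1.7]
grip_width: 0.0434
```

Emit:
drive_tool(
  series=[
    [30,0.0005,0.0001,0,0],
    [30,0.0005,0.0001,0,0],
  ],
)

```text
clock: 18.15
position: [0.5189, -0.0567, 0.0265]
tool_rot: [-3.139, 0.045, -2.918]
force: [0.2, -0.1, -1.8]
grip_width: 0.0433
```

Emit:
drive_tool(
  series=[
    [30,0.0005,0.0001,0,0],
    [30,0.0005,0.0001,0,0],
  ],
)

```text
clock: 18.35
position: [0.5199, -0.0565, 0.0265]
tool_rot: [-3.139, 0.045, -2.918]
force: [0.8, -0.1, -1.8]
grip_width: 0.0434
```

```bash
python3 - <<'E'
from st import *
st()
im=bot.grab_frame("side");crop("side",im,(315,235),35,11,"pics/side15.png")
E
```

```text
t 18.35 pos [ 0.5199 -0.0565  0.0265] rot [-3.139  0.045 -2.918] yawerr -0.0003
s -51.4 lat -0.0 mm | F along 0.8 lat -0.3 z -1.8 | w 0.0434
pics/side15.png origin 280 209 k 11
```

View pics/side15.png

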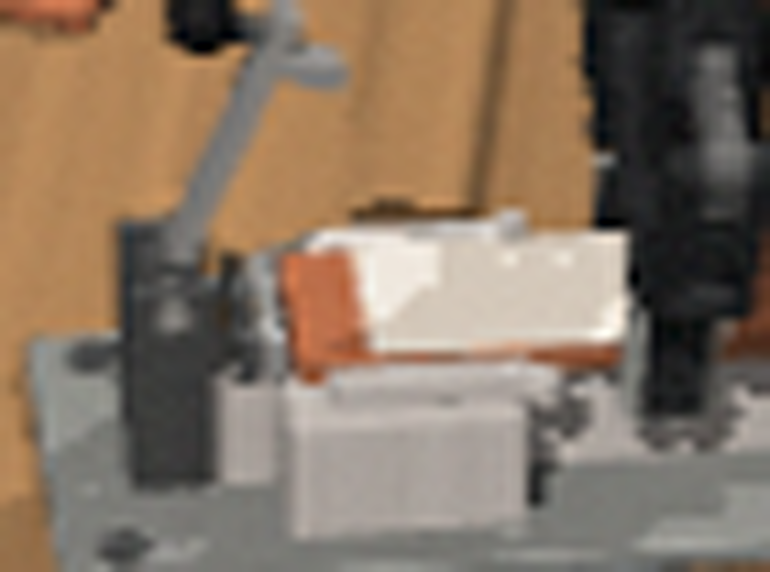

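Emit:
drive_tool(
  series=[
    [30,0.0005,0.0001,0,0],
    [30,0.0005,0.0001,0,0],
  ],
)

```text
clock: 18.6
position: [0.5211, -0.0563, 0.0266]
tool_rot: [-3.139, 0.045, -2.918]
force: [0.8, -0.1, -0.8]
grip_width: 0.0433
```

Emit:
drive_tool(
  series=[
    [30,0.0005,0.0001,0,0],
    [30,0.0005,0.0001,0,0],
  ],
)

```text
clock: 18.8
position: [0.5221, -0.0561, 0.0266]
tool_rot: [-3.139, 0.045, -2.918]
force: [0.1, -0.2, -2.5]
grip_width: 0.0437
```

Emit:
drive_tool(
  series=[
    [30,0.0005,0.0001,0,0],
    [30,0.0005,0.0001,0,0],
  ],
)

```text
clock: 19.0
position: [0.5233, -0.0559, 0.0266]
tool_rot: [-3.139, 0.045, -2.918]
force: [-2.3, -1.2, -1.8]
grip_width: 0.0438
```

Emit:
drive_tool(
  series=[
    [30,0.0005,0.0001,0,0],
    [30,0.0005,0.0001,0,0],
  ],
)

```text
clock: 19.2
position: [0.5232, -0.0559, 0.0262]
tool_rot: [-3.139, 0.043, -2.918]
force: [-5.1, -0.8, -0.3]
grip_width: 0.0433
```

Emit:
drive_tool(
  series=[
    [30,0.0007,0.00015,0,0],
    [30,0.0007,0.00015,0,0],
  ],
)

```text
clock: 19.4
position: [0.5232, -0.0559, 0.0261]
tool_rot: [-3.14, 0.04, -2.919]
force: [-9.0, -1.3, 8.0]
grip_width: 0.0434
```

```bash
python3 st.py
```

```text
t 19.4 pos [ 0.5232 -0.0559  0.0261] rot [-3.14   0.04  -2.919] yawerr -0.0009
s -48.1 lat -0.1 mm | F along -9.1 lat 0.7 z 8.0 | w 0.0434
```

Emit:
drive_tool(
  series=[
    [30,0.0007,0.00015,0,0],
    [30,0.0007,0.00015,0,0],
    [30,0.0007,0.00015,0,0],
  ],
)

```text
clock: 19.7
position: [0.5232, -0.0559, 0.0261]
tool_rot: [-3.141, 0.036, -2.919]
force: [-7.7, -0.5, 5.7]
grip_width: 0.0433
```

```bash
python3 st.py
```

```text
t 19.7 pos [ 0.5232 -0.0559  0.0261] rot [-3.141  0.036 -2.919] yawerr -0.0012
s -48.2 lat -0.1 mm | F along -7.6 lat 1.2 z 5.7 | w 0.0433
```

Emit:
drive_tool(
  series=[
    [30,0.0006,0.00015,0.0003,0],
    [30,0.0006,0.00015,0.0003,0],
  ],
)

```text
clock: 19.9
position: [0.5231, -0.0558, 0.0265]
tool_rot: [-3.141, 0.034, -2.919]
force: [-5.2, -1.3, -0.0]
grip_width: 0.0433
```

Emit:
drive_tool(
  series=[
    [30,0.0006,0.00015,0.0002,0],
    [30,0.0006,0.00015,0.0002,0],
  ],
)

```text
clock: 20.1
position: [0.523, -0.0558, 0.0267]
tool_rot: [3.141, 0.031, -2.92]
force: [-4.6, -0.4, 0.9]
grip_width: 0.0437
```

Emit:
drive_tool(
  series=[
    [30,0.0006,0.00015,0.0001,0],
    [30,0.0006,0.00015,0.0001,0],
  ],
)

```text
clock: 20.3
position: [0.523, -0.0558, 0.0267]
tool_rot: [3.141, 0.029, -2.92]
force: [-5.3, -1.9, 2.0]
grip_width: 0.0438
```

Emit:
drive_tool(
  series=[
    [30,0.0002,0,0,0],
    [65,0,0,0,0],
    [65,0,0,0,0],
    [65,0,0,0,0],
    [65,0,0,0,0],
  ],
)

```text
clock: 20.8
position: [0.5245, -0.0555, 0.0271]
tool_rot: [3.141, 0.031, -2.92]
force: [-0.4, -0.7, -0.1]
grip_width: 0.0556
```

```bash
python3 - <<'E'
from st import *
st()
im=bot.grab_frame("side");crop("side",im,(325,235),45,8,"pics/side16.png")
E
```

```text
t 20.8 pos [ 0.5245 -0.0555  0.0271] rot [ 3.141  0.031 -2.92 ] yawerr -0.0019
s -46.8 lat -0.1 mm | F along -0.6 lat -0.6 z -0.1 | w 0.0556
pics/side16.png origin 280 202 k 8
```

View pics/side16.png

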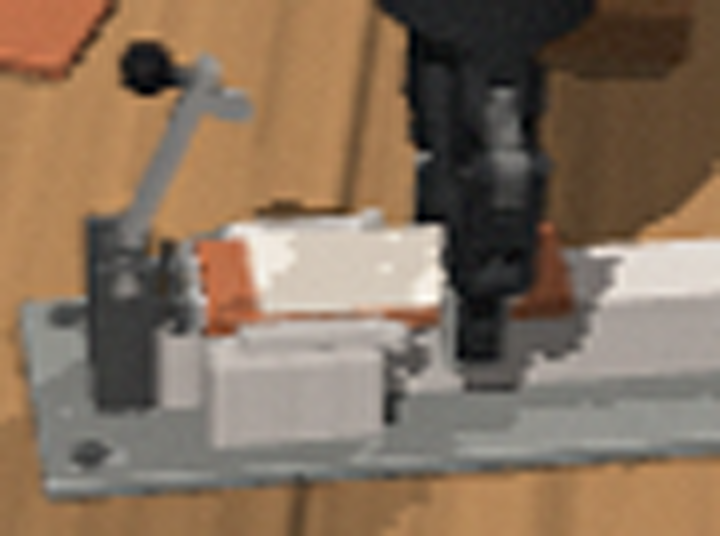

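Emit:
drive_tool(
  series=[
    [65,0,0,0.02,0],
    [65,0,0,0.035,0],
    [65,0,0,0.04,0],
    [60,0.01,0.002,0.04,0],
    [55,0.035,0.008,0.01,0],
    [50,0.035,0.008,0,0],
    [50,0.015,0.004,0,0],
    [50,0,0,0,0],
    [50,0,0,0,0],
  ],
)

```text
clock: 21.75
position: [0.6212, -0.0327, 0.1794]
tool_rot: [3.141, 0.032, -2.92]
force: [0.0, -0.2, -1.2]
grip_width: 0.0428
```

```bash
python3 - <<'E'
from st import *
st()
im=bot.grab_frame("side");crop("side",im,(325,225),50,7,"pics/side17.png",proj("side",[[.6251,-.0326,.1318]]))
im=bot.grab_frame("top");crop("top",im,(350,230),40,9,"pics/top17.png")
E
```

```text
t 21.75 pos [ 0.6212 -0.0327  0.1794] rot [ 3.141  0.032 -2.92 ] yawerr -0.0025
s 52.6 lat 0.7 mm | F along -0.0 lat -0.2 z -1.2 | w 0.0428
pics/side17.png origin 275 188 k 7
pics/top17.png origin 310 200 k 9
```

View pics/side17.png

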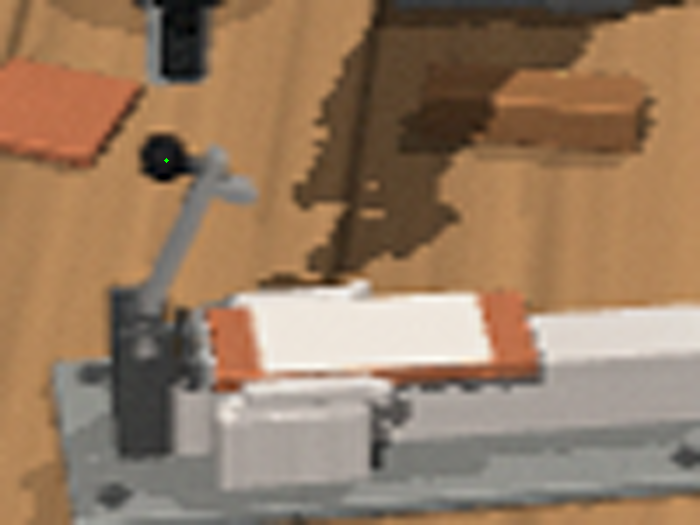

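View pics/top17.png

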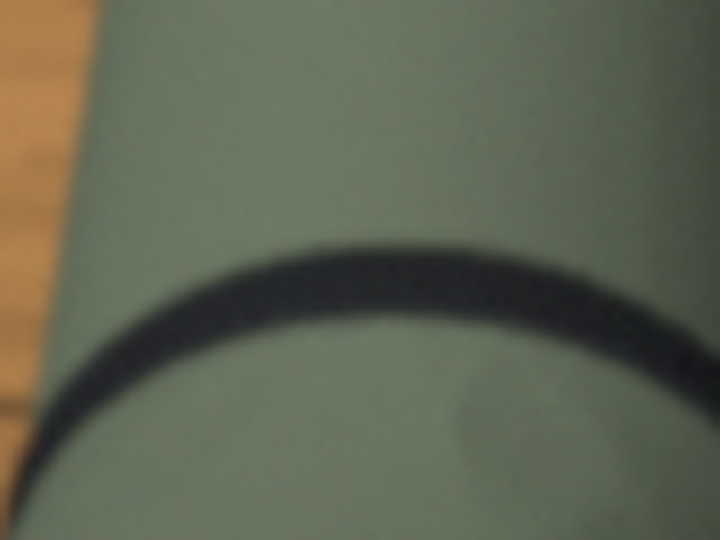

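Emit:
drive_tool(
  series=[
    [50,0.001,0,-0.015,0.002],
    [50,0.001,0,-0.025,0],
    [50,0,0,-0.012,0],
    [50,0,0,0,0],
    [50,0,0,0,0],
  ],
)

```text
clock: 22.35
position: [0.6205, -0.034, 0.1245]
tool_rot: [3.141, 0.031, -2.92]
force: [0.0, -0.3, 1.1]
grip_width: 0.0429
```

```bash
python3 st.py
```

```text
t 22.35 pos [ 0.6205 -0.034   0.1245] rot [ 3.141  0.031 -2.92 ] yawerr -0.0022
s 51.6 lat -0.4 mm | F along -0.1 lat -0.3 z 1.1 | w 0.0429
```

Emit:
drive_tool(
  series=[
    [50,0.005,0.0015,-0.006,0.002],
    [50,0.001,0,-0.006,0],
    [50,0,0,0,0],
    [50,0,0,0,0],
  ],
)

```text
clock: 22.75
position: [0.6278, -0.0324, 0.1131]
tool_rot: [3.141, 0.033, -2.918]
force: [0.4, -0.5, -0.0]
grip_width: 0.0427
```

```bash
python3 - <<'E'
from st import *
st()
im=bot.grab_frame("side");crop("side",im,(305,215),35,10,"pics/side18.png")
E
```

```text
t 22.75 pos [ 0.6278 -0.0324  0.1131] rot [ 3.141  0.033 -2.918] yawerr 0.0001
s 59.1 lat -0.4 mm | F along 0.3 lat -0.6 z -0.0 | w 0.0427
pics/side18.png origin 270 189 k 10
```

View pics/side18.png

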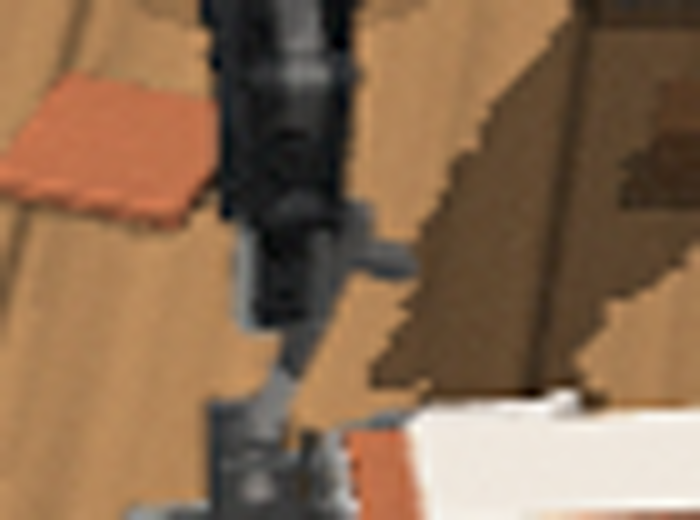

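Emit:
drive_tool(
  series=[
    [0,0,0,0,0],
    [0,0,0,0,0],
    [0,0,0,0,0],
    [0,0,0,0,0],
  ],
  newtons=40,
)

```text
clock: 23.2
position: [0.6277, -0.0321, 0.1137]
tool_rot: [3.141, 0.033, -2.918]
force: [-0.1, -0.0, -2.3]
grip_width: 0.0153
```

```bash
python3 st.py
```

```text
t 23.2 pos [ 0.6277 -0.0321  0.1137] rot [ 3.141  0.033 -2.918] yawerr 0.0002
s 59.1 lat -0.2 mm | F along -0.1 lat -0.0 z -2.3 | w 0.0153
```

Emit:
drive_tool(
  series=[
    [0,-0.0095,-0.0022,-0.0015,0],
    [0,-0.0092,-0.0021,-0.0032,0],
    [0,-0.0085,-0.002,-0.0045,0],
    [0,0,0,0,0],
  ],
)

```text
clock: 23.6
position: [0.6042, -0.0376, 0.1065]
tool_rot: [-3.141, 0.044, -2.917]
force: [6.3, 1.3, -4.7]
grip_width: 0.0157
```

```bash
python3 st.py
```

```text
t 23.6 pos [ 0.6042 -0.0376  0.1065] rot [-3.141  0.044 -2.917] yawerr 0.0013
s 34.9 lat -0.3 mm | F along 6.5 lat -0.1 z -4.7 | w 0.0157
```

Emit:
drive_tool(
  series=[
    [0,-0.006,-0.0014,-0.003,0],
    [0,-0.0056,-0.0012,-0.0036,0],
    [0,-0.006,-0.0014,-0.0048,0],
    [0,-0.003,-0.0006,-0.0026,0],
  ],
)

```text
clock: 24.0
position: [0.5866, -0.0418, 0.0946]
tool_rot: [-3.14, 0.05, -2.916]
force: [-2.0, -0.1, 5.7]
grip_width: 0.0151
```

```bash
python3 st.py
```

```text
t 24.0 pos [ 0.5866 -0.0418  0.0946] rot [-3.14   0.05  -2.916] yawerr 0.0021
s 16.8 lat -0.4 mm | F along -2.0 lat 0.3 z 5.7 | w 0.0151
```

Emit:
drive_tool(
  series=[
    [0,-0.0046,-0.0009,-0.0044,0],
    [0,-0.0046,-0.001,-0.0055,0],
    [0,-0.0038,-0.0008,-0.006,0],
    [0,0,0,0,0],
  ],
)

```text
clock: 24.4
position: [0.5733, -0.0448, 0.0778]
tool_rot: [-3.139, 0.05, -2.916]
force: [1.7, 1.3, -2.3]
grip_width: 0.0156
```

```bash
python3 st.py
```

```text
t 24.4 pos [ 0.5733 -0.0448  0.0778] rot [-3.139  0.05  -2.916] yawerr 0.0019
s 3.2 lat -0.5 mm | F along 2.0 lat 0.9 z -2.3 | w 0.0156
```

Emit:
drive_tool(
  series=[
    [0,-0.0023,-0.0004,-0.0038,0],
    [0,-0.0018,-0.0004,-0.0038,0],
    [0,-0.001,-0.0002,-0.002,0],
  ],
)

```text
clock: 24.7
position: [0.5678, -0.046, 0.0673]
tool_rot: [-3.139, 0.05, -2.916]
force: [0.8, -0.2, -1.7]
grip_width: 0.0153
```

```bash
python3 st.py
```

```text
t 24.7 pos [ 0.5678 -0.046   0.0673] rot [-3.139  0.05  -2.916] yawerr 0.0017
s -2.4 lat -0.4 mm | F along 0.7 lat -0.3 z -1.7 | w 0.0153
```

Emit:
drive_tool(
  series=[
    [0,-0.0004,-0.0001,-0.0012,0],
    [0,-0.0003,-0.0001,-0.001,0],
  ],
)

```text
clock: 24.9
position: [0.5666, -0.0464, 0.0645]
tool_rot: [-3.139, 0.049, -2.916]
force: [-0.7, -0.1, -1.5]
grip_width: 0.0154
```

Emit:
drive_tool(
  series=[
    [0,-0.0003,-0.0001,-0.0008,0],
    [0,0,0,-0.0005,0],
  ],
)

```text
clock: 25.1
position: [0.566, -0.0465, 0.063]
tool_rot: [-3.14, 0.048, -2.916]
force: [-2.4, -0.5, 1.0]
grip_width: 0.0151
```

```bash
python3 - <<'E'
from st import *
st()
im=bot.grab_frame("side");crop("side",im,(320,230),45,8,"pics/side19.png")
E
```

```text
t 25.1 pos [ 0.566  -0.0465  0.063 ] rot [-3.14   0.048 -2.916] yawerr 0.0016
s -4.3 lat -0.5 mm | F along -2.4 lat 0.1 z 1.0 | w 0.0151
pics/side19.png origin 275 197 k 8
```

View pics/side19.png

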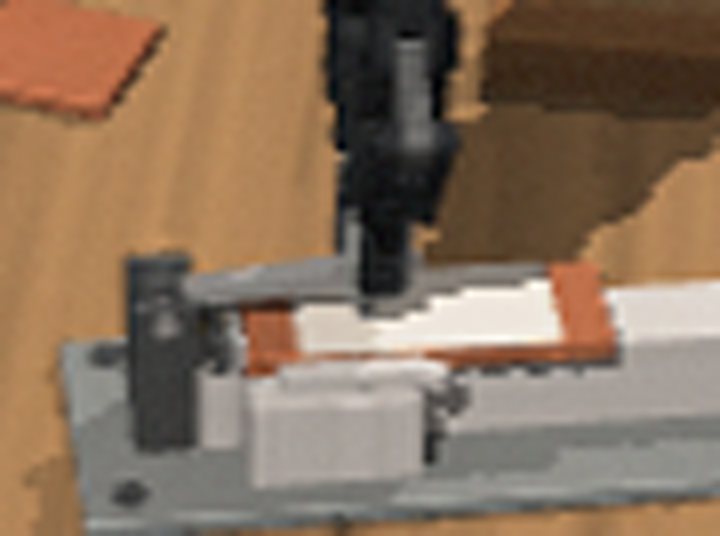

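Emit:
drive_tool(
  series=[
    [0,0,0,-0.0005,0],
    [0,0,0,-0.0004,0],
  ],
)

```text
clock: 25.35
position: [0.566, -0.0465, 0.0627]
tool_rot: [-3.14, 0.048, -2.916]
force: [-4.8, -0.3, 11.0]
grip_width: 0.0157
```

```bash
python3 st.py
```

```text
t 25.35 pos [ 0.566  -0.0465  0.0627] rot [-3.14   0.048 -2.916] yawerr 0.0016
s -4.3 lat -0.5 mm | F along -4.8 lat 0.8 z 11.0 | w 0.0157
```

Emit:
drive_tool(
  series=[
    [0,0,0,0.0002,0],
    [0,0,0,0,0],
    [45,0,0,0,0],
    [45,0,0,0,0],
    [45,0,0,0,0],
    [45,0,0,0,0],
  ],
)

```text
clock: 25.95
position: [0.5665, -0.0463, 0.0633]
tool_rot: [-3.14, 0.049, -2.916]
force: [1.1, -0.6, -0.6]
grip_width: 0.0381
```

```bash
python3 st.py
```

```text
t 25.95 pos [ 0.5665 -0.0463  0.0633] rot [-3.14   0.049 -2.916] yawerr 0.0018
s -3.7 lat -0.4 mm | F along 1.0 lat -0.8 z -0.6 | w 0.0381
```

Rise straight up, then clear the view.

Emit:
drive_tool(
  series=[
    [45,0,0,0.015,0],
    [45,0,0,0.03,0],
    [45,0,0,0.04,0],
    [45,0,0,0.04,0],
    [45,-0.03,0.03,0.02,0],
    [45,-0.03,0.04,0,0],
    [45,-0.02,0.04,0,0],
    [45,0,0.04,0,0],
    [45,0,0.04,0,0],
    [45,0,0,0,0],
  ],
)

```text
clock: 26.95
position: [0.4817, 0.1491, 0.2146]
tool_rot: [-3.142, 0.052, -2.92]
force: [0.1, -0.4, -0.4]
grip_width: 0.0384
```

```bash
python3 - <<'E'
from st import *
st()
im=bot.grab_frame("side");cv2.imwrite("pics/side20f.png",im[:,:,::-1]);crop("side",im,(325,235),50,8,"pics/side20.png",)
im=bot.grab_frame("top");cv2.imwrite("pics/top20f.png",im[:,:,::-1]);crop("top",im,(358,250),50,8,"pics/top20.png")
E
```

```text
t 26.95 pos [0.4817 0.1491 0.2146] rot [-3.142  0.052 -2.92 ] yawerr -0.0017
s -43.1 lat 209.0 mm | F along -0.0 lat -0.4 z -0.4 | w 0.0384
pics/side20.png origin 275 198 k 8
pics/top20.png origin 308 213 k 8
```

View pics/side20.png

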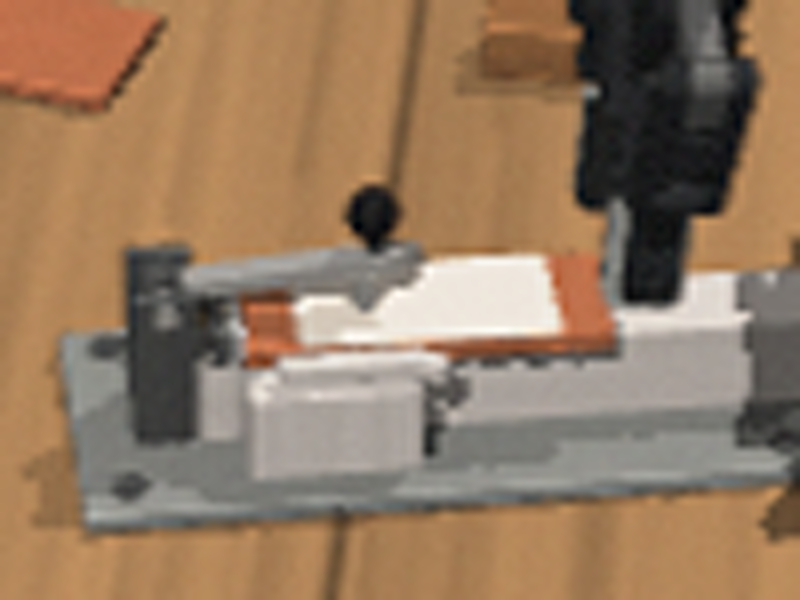

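View pics/top20.png

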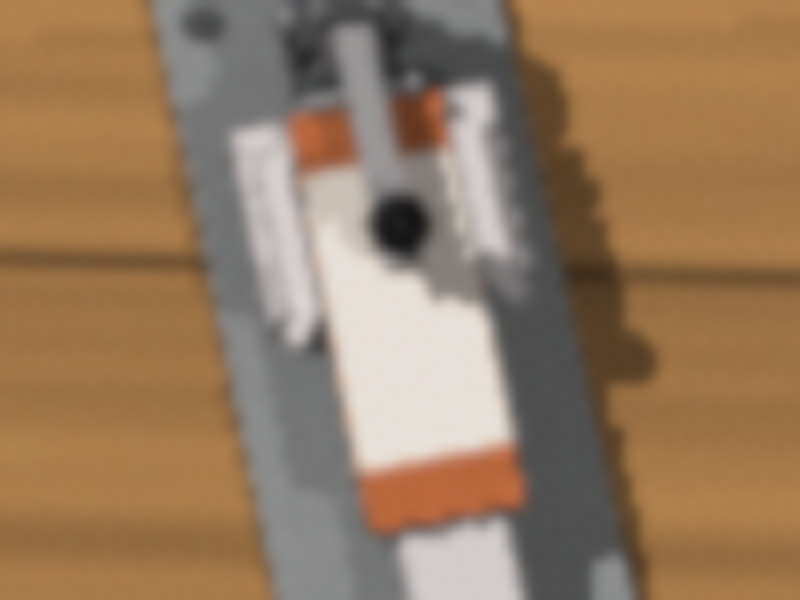

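View pics/side20f.png

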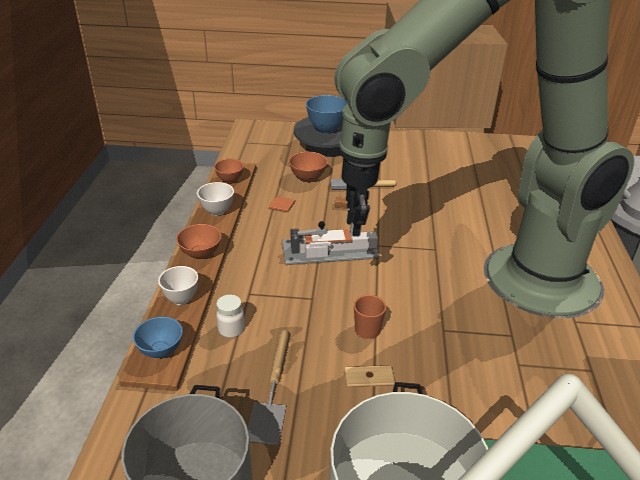

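```bash
python3 - <<'E'
import cv2,numpy as np
for n,k,o in(("side16",8,(280,202)),("side17",7,(275,188)),("side20",8,(275,198))):
    im=cv2.imread(f"pics/{n}.png").astype(float)
    for v in(238.5,239.5,240.5):
        r=int((v+.5-o[1])*k);row=im[r-2:r+3].mean(0);m=row[:,2]-row[:,0];x=np.arange(len(m))/k+o[0]-.5
        sel=(x>300)&(x<316);xs,ms=x[sel],m[sel];i=np.argmax(ms>55);j=i+np.argmax(ms[i:]<55)
        sel2=(x>340)&(x<358);xs2,ms2=x[sel2],m[sel2];g=np.where(ms2>55)[0]
        print(n,v,"front %.2f white %.2f rear %.2f-%.2f"%(xs[i],xs[j],xs2[g[0]] if len(g) else 0,xs2[g[-1]] if len(g) else 0))
E
```

```text
side16 238.5 front 305.25 white 311.88 rear 346.12-350.12
side16 239.5 front 305.25 white 311.75 rear 345.12-345.50
side16 240.5 front 305.12 white 312.75 rear 344.38-344.62
side17 238.5 front 305.21 white 311.93 rear 344.21-351.21
side17 239.5 front 305.21 white 311.93 rear 340.64-351.07
side17 240.5 front 305.07 white 312.64 rear 340.07-350.79
side20 238.5 front 305.38 white 311.75 rear 344.25-351.25
side20 239.5 front 305.38 white 311.75 rear 340.75-351.12
side20 240.5 front 305.12 white 312.62 rear 340.12-350.88
```

```bash
python3 -c "
from workcell import bot
print(bot.job_done()); print(bot.observe()['clock'])"
```

```text
the job is handed in; nothing more can be done
None
the job is handed in; nothing more can be done
```

The tile is mounted: it sits flat between the cheeks against the stop's pad, with the clip lowered onto it. I handed in at about 27 s, with the gripper clear of everything.

- **Clip up:** I lifted the clip by its knob to about 1.2 rad. It stayed open after I let go, as the side picture showed.
- **Seating:** I slid the tile along the bed until it touched the pad, then held it there for about 1 s. The readings between rows were 5 to 9 N, under the 15 N chip limit.
- **Clip down:** I held the knob all the way down until the nose met the tile, then opened the fingers. Pressing to confirm contact gave a brief 11 N downward on the knob.

**Last checks:**
- From just after I released the tile to the final picture, its front and white edges stayed within about 0.2 px (roughly 0.5 mm).
- The other objects look unmoved in the full side picture. I only checked that by eye.

**What didn't go cleanly or wasn't checked:**
- While lowering the tile onto the bed, I kept going about 5 mm after contact, so the fingers slid down its sides. Forces read after an idle row had hidden the contact. I let go, raised the gripper and gripped again before sliding.
- During part of the seating push the tool also bore down with 6 to 8 N, so I eased it up and pushed again at about 5 N with little downward load (0 to 2 N).
- No picture was taken during the push itself. That the tile stayed against the pad after release rests on the pictures taken just afterwards.

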